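Set up the roll slicer: unlock its slot guard and fit the blue gauge plate

TASK

Get the roll slicer on the counter ready for the morning: pull up the spring plunger knob on its yellow guard, slide the guard away from the slot and let the plunger drop back so that it locks the guard fully open. Then take the blue gauge plate from the rack, put it upright into the uncovered slot, push it fully home and let go. Leave the orange and green plates in the rack and do not disturb the other things on the counter.

Things in the scene. Friction and masses are not known exactly. Their poses are not given: they have to be found in the camera images.
- slicer: white roll slicer, fixed, 150 (its x) x 210 (its y) mm, flat top deck 75 mm above the worktop, aluminium guard rails along both long edges rising to 90 mm; a steel delivery lip sticks out 38 mm in front (-x). Origin at the centre of its underside; x away from the delivery side, y along the guard's sliding direction, z up. May stand left or right of the rack.
- slot_mouth (a point): centre of the gauge-plate slot's mouth, at deck height (75 mm over the worktop), 62 mm from the slicer's origin to -y. The slot is 99 mm long along the slicer's x, 11 mm wide along its y, 50 mm deep, straight down, chamfered. The shut guard covers it; open, its edge is 45 mm from the slot's centre line. A fully home plate has its centre point 3 mm above this point (slab 20 mm proud of the deck).
- knob_mid (a point): middle of the black knob of the spring index plunger, which sits upright on the guard 35 mm to the slicer's +y of the slot when shut; knob 28 mm across at the head, 23 below it, 29 tall; the point is 15 mm above the knob's lower end, about 28 mm above the deck, its top 14 mm above the point. Pulled straight up it frees the guard; a spring pulls it down.
- plunger (a joint): how far the plunger knob is pulled up, m: 0 = fully down, pin in its hole; 0.014 = top stop. The pin is free of the hole above 0.008. Spring 5 N at 0, 8 N at 0.012. Let go between the two holes, the pin rides on the deck (0.008).
- guard (a joint): how far the guard has slid along the slicer's +y, m: 0 = shut over the slot, 0.076 = end stop, fully open. Locked at 0 by the plunger pin; at 0.075 there is a second hole into which the released pin springs down and locks the guard open. Sliding friction about 2 N.
- guard_mid (a point): centre of the upper face of the yellow guard plate, 126 (slicer's x) x 90 (slicer's y) x 6 mm, 7 mm above the deck.
- rack: fixed beech rack block 124 (its x) x 180 (its y) x 34 mm with three slots 64 mm apart along its y (at -64, 0, +64 mm), 24 mm deep, 11 mm wide, running along its x. Origin at the centre of its underside. Place and yaw vary.
- blue_plate_mid (a point): centre, half-way up, of the blue gauge plate: a white slab 96 mm wide (its x), 8 thick (its y), 70 tall, with two stripes in blue, and on top a flat grip tab in blue, 44 wide, 12 thick, 36 tall, 0.1 kg, same either way round. The tab reaches from 17 to 53 mm above the point. At the start it stands upright in one of the rack slots (order varies), foot 10 mm over the worktop.
- orange_plate_mid (a point): centre, half-way up, of the orange gauge plate: a white slab 96 mm wide (its x), 8 thick (its y), 70 tall, with two stripes in orange, and on top a flat grip tab in orange, 44 wide, 12 thick, 36 tall, 0.1 kg, same either way round. The tab reaches from 17 to 53 mm above the point. At the start it stands upright in one of the rack slots (order varies), foot 10 mm over the worktop.
- green_plate_mid (a point): centre, half-way up, of the green gauge plate: a white slab 96 mm wide (its x), 8 thick (its y), 70 tall, with two stripes in green, and on top a flat grip tab in green, 44 wide, 12 thick, 36 tall, 0.1 kg, same either way round. The tab reaches from 17 to 53 mm above the point. At the start it stands upright in one of the rack slots (order varies), foot 10 mm over the worktop.
- bell: desk call bell, chrome dome on a black foot, 84 mm across, 50 tall; in front of the slicer; loose; origin at the centre of its underside
- fig_jar: brown preserve jar with a gold lid, 60 mm across, 80 tall; behind the slicer; loose; origin at the centre of its underside
- dark_cookies: dark chocolate cookie stack in a tied bag, 70x73x84 mm; behind the slicer or the rack; loose; origin at the centre of its underside
- pale_cookies: pale golden cookie stack in a tied bag, 74x73x84 mm; behind the slicer or the rack; loose; origin at the centre of its underside
- pastry_box: small brown pastry box with a red ribbon, 74x108x49 mm; in front of the rack; loose; origin at the centre of its underside
- stamp: wooden hand stamp with a turned handle, 26x46 mm, 71 tall; between the slicer and the rack; loose; origin at the centre of its underside
Mind the look-alikes: they are no part of the job. Leave any brown look-alike of the part that bears blue_plate_mid alone.

How it is judged (in metres and radians):
On the way, in this order (a step that is already met when the one before it is completed fails the run):
1. the guard is slid fully open and the plunger has dropped in to lock it there (value of joint guard above 0.072 m and value of joint plunger below 0.003 m), for 0.2 s.
2. the blue plate is fully home in the slicer's slot (horizontal distance between blue_plate_mid and slot_mouth below 0.006 m and z of blue_plate_mid in the frame of slicer between 0.074 and 0.081 m and angle between blue_plate_mid's own z axis and vertical below 0.1 rad and angle between the y axis of blue_plate_mid and the y axis of slicer, either way round below 0.1 rad), for 0.2 s.
At the end, for the whole second after the job is handed in: Guard open at least 72 mm with the plunger down within 3 mm; blue plate released, at rest and upright in the slot, within 3 mm of the slot floor and 6 mm of its centre; orange and green plates still in the rack, other things within 3 cm of where they stood (all of step 1 and all of step 2 and linear speed of blue_plate below 0.02 m/s); the robot touches nothing.
It fails at once if a bystander (bell, jar, cookie stack, pastry box, stamp) is shifted by more than 3 cm (distance of any of bell, fig_jar, dark_cookies, pale_cookies, pastry_box, stamp from where it was at the start of the episode above 0.03 m).
It fails at once if a bystander is tipped over (angle between any of bell, fig_jar, dark_cookies, pale_cookies, pastry_box, stamp's own z axis and vertical above 0.5 rad).
It fails at once if the orange or green plate leaves its rack slot (moved more than 20 mm) (distance of any of orange_plate_mid, green_plate_mid from where it was at the start of the episode above 0.02 m).
It also fails if it takes over 56 s, if anything falls off the work surface, if the arm or the gripper's body presses on something with over 40 N, if the wrist force passes 120 N, or if a joint passes its speed limit or range.

ROBOT

A 6-joint arm with a two-finger parallel gripper is mounted at the origin on a cart in front of the work surface, level with it; the furniture and walls round the work are solid. World frame = base frame: x ahead of the robot, y to its left, z up, the work surface at z = 0. Lengths are in mm, angles in rad, forces in N, time in s.
With the tool pointing down it reaches from about 275 to 750 mm from the base axis. Payload 10.2 kg.
Tool frame: the origin (TCP) lies at the very end of the fingers, on their centre line; the grasp point (between the pads) lies 19 mm behind it (r.grasp_offset is the distance from the TCP to the grasp point, in mm); y points along the fingers, z is the direction in which the jaws open and shut, and the axes are right-handed (so a half turn about y gives the same grasp; the last joint's range is limited). The gripper opens to 85 mm and grips with 20 to 120 N. Pads are 22 mm wide; open, the fingers measure 114 mm over their backs; the gripper's body (76 mm by 85 mm) begins 54 mm behind the grasp point. The pads swing forward as they close: fully open they stand 13 mm farther back than shut.
Start: joints at [-0.223, 0.313, 1.498, -0, 1.331, -0.223], TCP at [525.006, -0.013, 209.594] pointing down, gripper open.
Joint ranges: [-2.94, 2.94], [-0.97, 2.17], [0.19, 2.56], [-1.23, 4.37], [0.02, 3.11], [-2.88, 2.88]. Speed limits (rad/s): [2.39, 2.39, 3.01, 3.14, 3.14, 3.14].

INTERFACE

Orientations are given as a rotation vector (axis times angle).
In Python, from bench import get_obs, get_image, sign_off, spot_in, r gives the robot as it stands. The module is installed in compiled form; this text tells all that it offers.
- The arm moves only by the tool move_arm, never from a script. Its argument "series" is a list of rows, each an object of numbers: "wx", "wy", "wz": the turn, a rotation vector about the world's x, y, z in degrees; "x", "y", "z": the shift along the world's x, y, z in mm; "gripper": the closure, from -1 (fully open) to 1 (shut). In form: [{"wx": .., "wy": .., "wz": .., "x": .., "y": .., "z": .., "gripper": ..}, ...]. A call has 1 to 12 rows; each row shifts and turns the pose as measured when the row begins; what a row does not reach is not made up. A row lasts 1/8 s, in which the tool goes at most 62.5 mm and 10.7 degrees, less where a joint would pass 70% of its speed; a pose out of reach is approached as far as the arm can. A call is refused whole if a number of a shift passes 62.5 or a number of a turn 10.7, either way. A call with a gripper value outside its range is refused whole. The fingers move at their own pace and stop on an object; "squeeze" is the grip in N (left out, the last holds). Time passes only in rows, so rows that do not move let the fingers close. It gives the time, the measured TCP pose, the force and the opening at its end, in the units of the state.
- get_obs(): the state, without advancing time (a new reading comes with each control period).
- get_image(name): name is "scene" or "side" or "wrist"; returns a dict with "frame" (384x512x3 uint8, red, green, blue), "fx", "fy", "cx", "cy" (pixels), "view" (4x4, takes a point from world to camera coordinates); the wrist camera has in their place "mount" (4x4, takes a point from camera to tool coordinates, whose origin is the TCP and whose axes are the tool frame's). Camera axes: x right, y down, z forward; pixel columns grow to the right and rows downward; lengths in mm; the calibration is good to about 2 mm. The wrist camera is an equidistant fisheye: a pixel r from the principal point sees the ray r / f radians off the axis. A picture is of the moment at which its call begins: read the wrist's pose just before it. There is no depth.
- sign_off(): hands the job in, once; it reports no verdict.
Trained networks look in the newest picture that a camera, given by its name, has taken for a name from the list of things; names that differ only in an ending like _2 or _b are one class to them, and where a whole thing is asked for, a point or a joint stands for the part that bears it (a point fixed in the world has none). Each returns a list of dicts, best first, with "p" (0 to 1); they miss things now and then, are a little off and sometimes report something else, mostly with a low value. They report only what shows in the picture. A call takes as long as a camera call. They do not tell look-alikes from the thing itself.
- spot_in(label, camera): "location" ([x, y, z] in mm, in world coordinates, good to about 4 mm: the middle of the surface that is visible of it).
The state is a dict: "t": time; "joint_pos": joint angles; "joint_vel": joint speeds; "joint_efforts": joint torques, N m; "ee_pos": TCP position; "eef_rot": TCP orientation; "force": force on the tool from outside, world axes, zero at the start; "ft_torque": the same for the moment, N m; "opening": opening from 0.0 (shut) to 1.0 (fully open).
Only numpy, scipy, OpenCV 4.12 (cv2) and the standard library are available. Lean on these libraries where they do the work, as an engineer would, in place of code of your own. Each camera call takes 0.05 s, during which the arm holds its last target.

## Working session

There is one attempt and no reset: what is moved stays moved. The work goes in short steps, Python scripts to look and compute and a tool call to move; the robot and the scene stay as the last step left them, time stands still between calls to the robot, and variables do not carry over. Pictures are saved under pics/ and viewed, and the job is handed in when it is done.

Besides the shell and the picture viewer there is one more tool, called after "Emit:" as name(argument=value, ...), one argument or row to a line, values as JSON. move_arm: Moves the arm, as the interface text tells. Its arguments: {"type":"object","properties":{"series":{"type":"array"},"squeeze":{"type":"number"}},"required":["series"]}

```bash
mkdir -p pics; python3 - <<'E'
from bench import get_obs,get_image,spot_in,r
import cv2,numpy as np
o=get_obs();print(o)
for c in ["scene","side","wrist"]:
    im=get_image(c);cv2.imwrite(f"pics/{c}0.png",im["frame"][:,:,::-1])
    print(c,{k:(np.round(v,3).tolist() if k!="frame" else 0) for k,v in im.items()})
    for n in ["slicer","knob_mid","guard_mid","rack","blue_plate_mid","orange_plate_mid","green_plate_mid","slot_mouth","stamp","bell","fig_jar","dark_cookies","pale_cookies","pastry_box"]:
        try: print(n,[(np.round(d["location"],0).tolist(),round(d["p"],2)) for d in spot_in(n,c)][:3])
        except Exception as e: print(n,e)
print(get_obs()["t"])
E
```

```text
{'t': 0.0, 'joint_pos': array([-2.23394577e-01,  3.13469774e-01,  1.49843035e+00,  1.63355660e-05,
        1.33098545e+00, -2.23402902e-01]), 'joint_vel': array([ 0.00034401, -0.00029732,  0.00121665, -0.00079654, -0.00132357,
        0.00062963]), 'joint_efforts': array([-5.78409599e-04, -4.12261176e+01, -2.59742296e+01, -3.58453699e-04,
        4.11797926e-03, -1.23038126e-05]), 'ee_pos': array([5.24723379e+02, 5.80331708e-02, 2.09027507e+02]), 'eef_rot': array([-1.20990508,  1.21026482, -1.20837927]), 'force': array([ 0.74573636, -0.01804522,  0.75582209]), 'ft_torque': array([-0.01986826,  0.01189252,  0.05867964]), 'opening': 1.0036708599474602}
scene {'frame': 0, 'fx': 414.932, 'fy': 414.932, 'cx': 255.434, 'cy': 195.262, 'view': [[0.846, -0.534, -0.02, -479.521], [-0.402, -0.611, -0.682, 263.652], [0.352, 0.585, -0.731, 936.47], [0.0, 0.0, 0.0, 1.0]]}
slicer [([534.0, -241.0, 73.0], 0.64)]
knob_mid [([541.0, -243.0, 118.0], 0.53), ([531.0, 113.0, 75.0], 0.32)]
guard_mid [([532.0, -248.0, 76.0], 0.83), ([651.0, -307.0, 48.0], 0.5)]
rack [([504.0, 50.0, 34.0], 0.73), ([651.0, -3
[... 1731 characters left out ...]
84, 0.959, -164.135], [1.0, -0.001, -0.0, 0.753], [0.0, 0.0, 0.0, 1.0]]}
slicer [([552.0, -151.0, 72.0], 0.6)]
knob_mid []
guard_mid [([551.0, -150.0, 75.0], 0.58), ([520.0, -189.0, 83.0], 0.47)]
rack [([533.0, 103.0, 36.0], 0.57)]
blue_plate_mid [([568.0, 167.0, 58.0], 0.85), ([734.0, 214.0, 33.0], 0.85)]
orange_plate_mid [([537.0, 120.0, 82.0], 0.56), ([548.0, -150.0, 73.0], 0.27)]
green_plate_mid [([518.0, 63.0, 114.0], 0.75)]
slot_mouth [([550.0, -152.0, 75.0], 0.82)]
stamp []
bell [([428.0, -130.0, 23.0], 0.9)]
fig_jar []
dark_cookies []
pale_cookies [([641.0, 62.0, 45.0], 0.72), ([515.0, -189.0, 84.0], 0.66)]
pastry_box [([419.0, 156.0, 48.0], 0.96), ([514.0, -185.0, 87.0], 0.29)]
2.25
```

View images.

View pics/scene0.png

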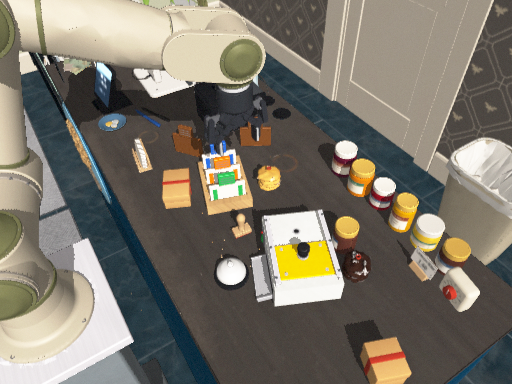

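View pics/side0.png

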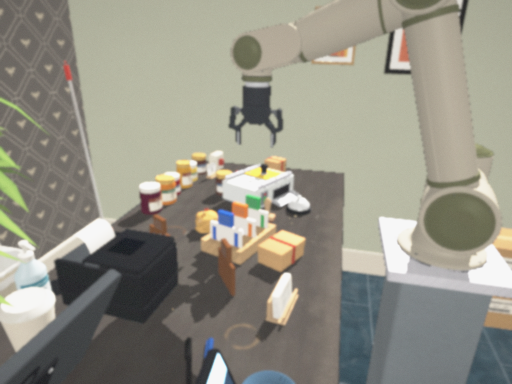

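View pics/wrist0.png

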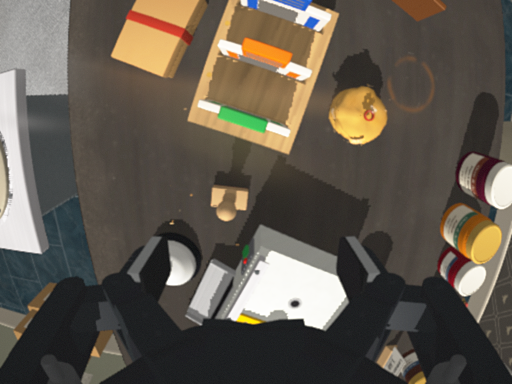

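```bash
python3 - <<'E'
import cv2
a=cv2.imread("pics/scene0.png")
cv2.imwrite("pics/s1.png",cv2.resize(a[200:310,215:375],None,fx=5,fy=5,interpolation=cv2.INTER_CUBIC)[:600,:800])
cv2.imwrite("pics/s2.png",cv2.resize(a[130:220,160:290],None,fx=6,fy=6,interpolation=cv2.INTER_CUBIC))
E
```

```text
(no output)
```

View pics/s1.png

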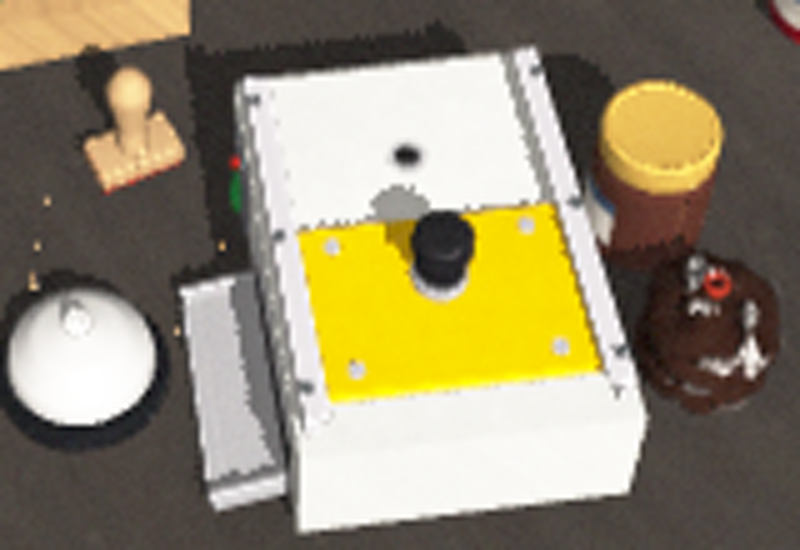

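View pics/s2.png

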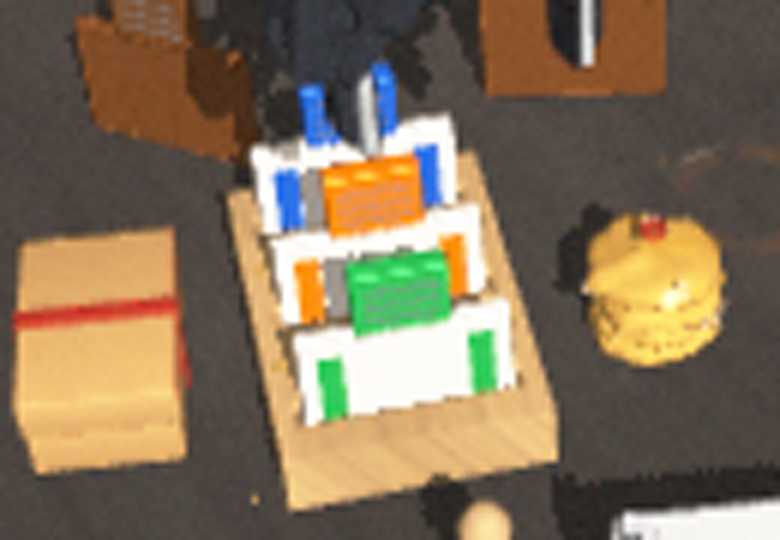

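```bash
cat > h.py <<'E'
import numpy as np
from scipy.optimize import least_squares
S=dict(f=414.932,cx=255.434,cy=195.262)
from bench import get_image
def proj(im,P):
    V=np.array(im["view"]);q=P@V[:3,:3].T+V[:3,3]
    return np.c_[im["fx"]*q[:,0]/q[:,2]+im["cx"],im["fy"]*q[:,1]/q[:,2]+im["cy"]]
def place(p,L):
    c,s=np.cos(p[2]),np.sin(p[2])
    return np.c_[p[0]+c*L[:,0]-s*L[:,1],p[1]+s*L[:,0]+c*L[:,1],L[:,2]]
E
python3 - <<'E'
from h import *
im=get_image("scene")
L=np.array([[-63,-3,82],[63,-3,82],[63,-93,82],[-63,-93,82],[0,48,75],[0,-27,117],[-75,-105,0],[75,-105,0]],float)
p=np.array([[300,232],[555,205],[605,372],[335,400],[406,155],[443,230],[298,530],[630,493]])/5+[215,200]
f=least_squares(lambda q:(proj(im,place(q,L))-p).ravel(),[530,-220,0],loss='soft_l1',x_scale=[10,10,.1])
print(f.x,np.round(f.fun.reshape(-1,2),1).tolist())
P=place(f.x,np.array([[0,-27,103],[0,-62,75],[0,49,103.]]));print("knob,slot,knobopen",P.round(1))
L=np.array([[-62,-90,34],[62,-90,34],[-62,90,34],[62,90,34],[-62,-90,0],[62,-90,0]],float)
p=np.array([[284,457],[557,405],[228,190],[478,150],[290,510],[557,458]])/6+[160,130]
f=least_squares(lambda q:(proj(im,place(q,L))-p).ravel(),[505,110,0],loss='soft_l1',x_scale=[10,10,.1])
print(f.x,np.round(f.fun.reshape(-1,2),1).tolist())
print(place(f.x,np.array([[0,-64,45],[0,0,45],[0,64,45.]])).round(1))
E
```

```text
[ 5.60018049e+02 -2.08276860e+02 -4.39494118e-01] [[-1.4, 1.0], [1.8, 0.2], [1.9, 0.2], [-2.0, 1.5], [0.2, -2.2], [0.3, -2.4], [0.2, 0.1], [-1.1, -0.6]]
knob,slot,knobopen [[ 548.5 -232.7  103. ]
 [ 533.6 -264.4   75. ]
 [ 580.9 -163.9  103. ]]
[ 5.36868051e+02  1.15321148e+02 -3.35744647e-01] [[-0.2, 0.1], [-0.1, 0.4], [0.1, 0.1], [-0.2, -0.2], [0.1, -0.4], [0.2, -0.0]]
[[515.8  54.9  45. ]
 [536.9 115.3  45. ]
 [558.  175.7  45. ]]
```

Emit:
move_arm(
  series=[
    {"x": 4, "y": -41, "z": 8},
    {"x": 4, "y": -41, "z": 8},
    {"x": 4, "y": -41, "z": 8},
    {"x": 4, "y": -41, "z": 8},
    {"x": 4, "y": -41, "z": 4},
    {"x": 4, "y": -41, "z": 4},
    {"x": 4, "y": -41, "z": 0},
    {},
  ],
)

```text
validation failed for argument at $.se...
```

```bash
cat >> h.py <<'E'
from bench import get_obs
from scipy.spatial.transform import Rotation as R
def wproj(im,o,P):
    M=np.array(im["mount"]);Rt=R.from_rotvec(o["eef_rot"]).as_matrix()
    t=(P-np.array(o["ee_pos"]))@Rt
    c=(t-M[:3,3])@M[:3,:3]
    rr=np.hypot(c[:,0],c[:,1]);th=np.arctan2(rr,c[:,2]);k=im["fx"]*th/np.maximum(rr,1e-9)
    return np.c_[k*c[:,0]+im["cx"],k*c[:,1]+im["cy"]]
E
python3 - <<'E'
from h import *
import cv2,pickle
from bench import spot_in
o=get_obs();im=get_image("wrist");pickle.dump((o,im),open("w1.pkl","wb"))
print(o["t"],o["ee_pos"],o["eef_rot"],spot_in("knob_mid","wrist"))
cv2.imwrite("pics/w1.png",cv2.resize(im["frame"][:,:,::-1],(800,600),interpolation=cv2.INTER_CUBIC))
E
```

```text
2.3 [ 5.24995531e+02 -2.80050282e-03  2.09588169e+02] [-1.20922502  1.20919966 -1.20915999] []
```

View pics/w1.png

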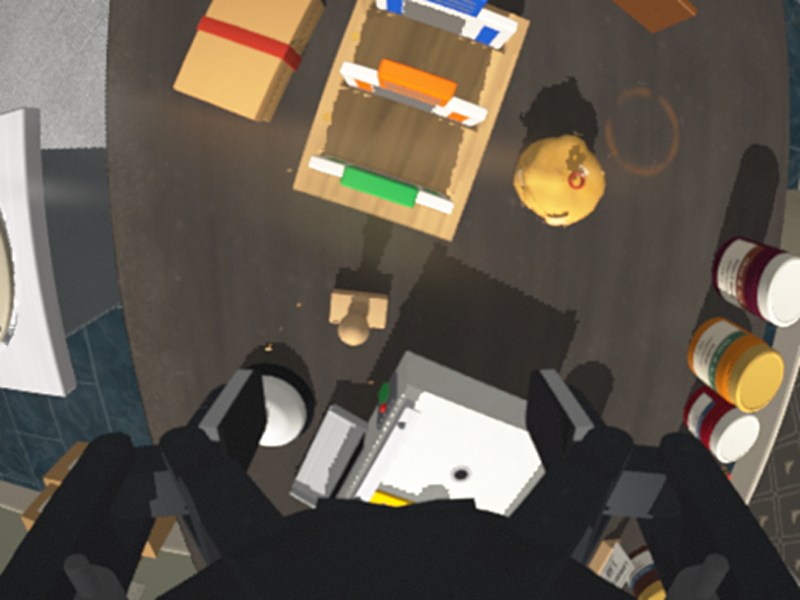

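Emit:
move_arm(
  series=[
    {"wx": 0, "wy": 0, "wz": 0, "x": 4, "y": -41, "z": 8, "gripper": -1},
    {"wx": 0, "wy": 0, "wz": 0, "x": 4, "y": -41, "z": 8, "gripper": -1},
    {"wx": 0, "wy": 0, "wz": 0, "x": 4, "y": -41, "z": 8, "gripper": -1},
    {"wx": 0, "wy": 0, "wz": 0, "x": 4, "y": -41, "z": 8, "gripper": -1},
    {"wx": 0, "wy": 0, "wz": 0, "x": 4, "y": -41, "z": 4, "gripper": -1},
    {"wx": 0, "wy": 0, "wz": 0, "x": 4, "y": -41, "z": 4, "gripper": -1},
    {"wx": 0, "wy": 0, "wz": 0, "x": 4, "y": -41, "z": 0, "gripper": -1},
    {"wx": 0, "wy": 0, "wz": 0, "x": 0, "y": 0, "z": 0, "gripper": -1},
  ],
)

```text
t: 3.4
ee_pos: [552.6, -295.9, 250.4]
eef_rot: [-1.21, 1.208, -1.208]
force: [0.6, 0.5, -1.3]
opening: 1.003
```

```bash
python3 - <<'E'
from h import *
import cv2,pickle
from bench import spot_in
o=get_obs();im=get_image("wrist");pickle.dump((o,im),open("w1.pkl","wb"))
print(o["t"],o["ee_pos"],o["eef_rot"],spot_in("knob_mid","wrist"))
cv2.imwrite("pics/w2.png",cv2.resize(im["frame"][:,:,::-1],(800,600),interpolation=cv2.INTER_CUBIC))
E
```

```text
3.4 [ 552.57244627 -295.8843394   250.40526112] [-1.20984013  1.20817957 -1.20757589] [{'location': [547.1, -233.3, 119.4], 'p': 0.61}]
```

View pics/w2.png

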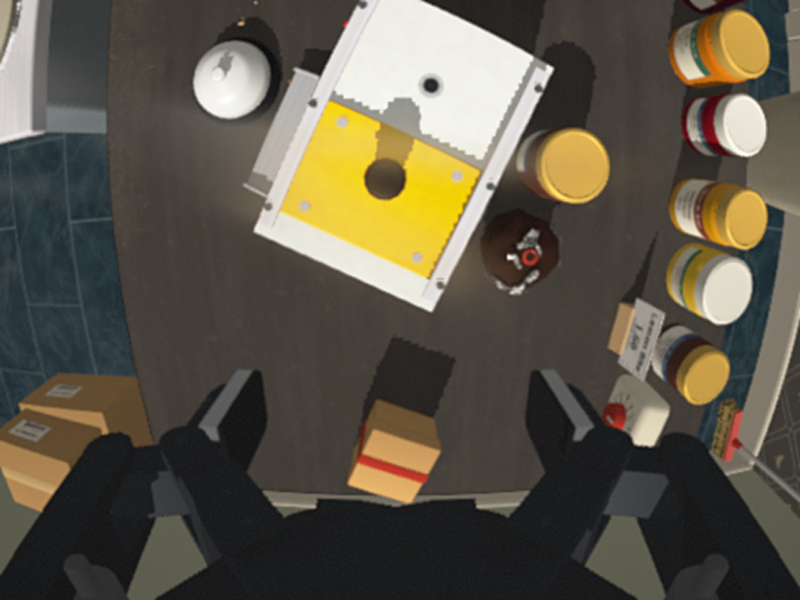

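```bash
python3 - <<'E'
from h import *
import pickle
o,im=pickle.load(open("w1.pkl","rb"));sc=get_image("scene")
L=np.array([[0,-27,117],[0,48,75],[-1,-3,82],[1,-3,82],[1,-93,82],[-1,-93,82],[-75,-105,90],[75,-105,90],[75,105,90]],float)
p=np.array([[385,179],[431,86],[333,100],[482,168],[428,278],[280,211],[255,231],[433,311],[553,68]])/1.5625
L2=np.array([[-1,-3,82],[1,-3,82],[1,-93,82],[-1,-93,82],[0,48,75],[0,-27,117],[-75,-105,0],[75,-105,0]],float)
p2=np.array([[300,232],[555,205],[605,372],[335,400],[406,155],[443,230],[298,530],[630,493]])/5+[215,200]
def mk(q,L,h):
    l=L.copy();i=abs(l[:,0])==1;l[i,0]*=h;return place(q,l)
for nm,g in [("w",[1,0]),("s",[0,1]),("both",[1,1])]:
    fn=lambda q:np.r_[g[0]*(wproj(im,o,mk(q,L,q[3]))-p).ravel(),g[1]*(proj(sc,mk(q,L2,q[3]))-p2).ravel()]
    f=least_squares(fn,[560,-208,-.44,58],loss='soft_l1',x_scale=[10,10,.1,5])
    print(nm,f.x.round(3),np.round(f.fun.reshape(-1,2),1).tolist())
    print(place(f.x,np.array([[0,-27,103],[0,-62,75],[0,49,103.]])).round(1))
E
```

```text
w [ 5.60664e+02 -2.05181e+02 -4.28000e-01  5.95240e+01] [[3.0, -5.0], [1.7, -5.2], [-3.4, 4.3], [-1.4, 4.7], [-1.0, 4.8], [-0.5, 6.2], [-2.0, -1.3], [3.9, -0.0], [5.8, -7.9], [-0.0, -0.0], [-0.0, -0.0], [0.0, -0.0], [-0.0, 0.0], [-0.0, -0.0], [-0.0, -0.0], [0.0, -0.0], [-0.0, -0.0]]
[[ 549.5 -229.7  103. ]
 [ 534.9 -261.6   75. ]
 [ 581.  -160.6  103. ]]
s [ 5.59960e+02 -2.08215e+02 -4.40000e-01  5.89830e+01] [[0.0, -0.0], [0.0, -0.0], [-0.0, 0.0], [-0.0, 0.0], [-0.0, 0.0], [-0.0, 0.0], [-0.0, 0.0], [0.0, 0.0], [0.0, -0.0], [0.3, 0.8], [0.0, 0.4], [0.0, 0.5], [-0.2, 1.3], [0.2, -2.2], [0.3, -2.4], [0.1, 0.1], [-1.2, -0.6]]
[[ 548.5 -232.6  103. ]
 [ 533.6 -264.3   75. ]
 [ 580.8 -163.9  103. ]]
both [ 5.60620e+02 -2.06802e+02 -4.36000e-01  5.92180e+01] [[2.7, -3.5], [2.0, -3.6], [-3.0, 5.4], [-1.9, 6.4], [-2.0, 6.1], [-0.6, 7.1], [-2.4, -0.6], [2.9, 1.5], [6.3, -5.8], [0.1, 0.3], [-0.0, -0.2], [0.1, -0.3], [-0.2, 0.8], [-0.0, -2.7], [0.2, -3.0], [0.2, -0.5], [-1.2, -1.3]]
[[ 549.2 -231.3  103. ]
 [ 534.4 -263.    75. ]
 [ 581.3 -162.4  103. ]]
```

```bash
python3 - <<'E'
from h import *
import pickle
o,im=pickle.load(open("w1.pkl","rb"));sc=get_image("scene")
L=np.array([[0,-27,117],[0,48,75],[-1,-3,82],[1,-3,82],[1,-93,82],[-1,-93,82],[-75,-105,90],[75,-105,90],[75,105,90]],float)
p=np.array([[385,179],[431,86],[333,100],[482,168],[428,278],[280,211],[255,231],[433,311],[553,68]])/1.5625
L2=np.array([[-1,-3,82],[1,-3,82],[1,-93,82],[-1,-93,82],[0,48,75],[0,-27,117],[-75,-105,0],[75,-105,0]],float)
p2=np.array([[300,232],[555,205],[605,372],[335,400],[406,155],[443,230],[298,530],[630,493]])/5+[215,200]
def mk(q,L):
    l=L.copy();i=abs(l[:,0])==1;l[i,0]*=q[3];l[i,1]+=q[4];j=(l[:,0]==0);l[j,1]+=q[5];return place(q,l)
for fix in (0,1):
  for nm,g in [("w",[1,0]),("s",[0,1]),("both",[1,1])]:
    fn=lambda q:np.r_[g[0]*(wproj(im,o,mk(q,L))-p).ravel(),g[1]*(proj(sc,mk(q,L2))-p2).ravel(),q[5]*10*fix]
    f=least_squares(fn,[560,-208,-.44,58,0,0],loss='soft_l1',x_scale=[10,10,.1,5,5,5])
    print(nm,f.x.round(3),np.round(f.fun[:-1].reshape(-1,2),1).tolist())
    print(place(f.x,np.array([[0,-27+f.x[5],103],[0,-62,75],[0,49+f.x[5],103.]])).round(1).tolist())
E
```

```text
w [ 5.58882e+02 -2.08660e+02 -4.44000e-01  5.90800e+01  1.00310e+01
 -2.13400e+00] [[-0.2, 0.2], [-0.0, -0.3], [-0.5, -1.4], [0.2, 0.4], [-0.6, 0.1], [0.9, 0.2], [-4.2, 0.2], [0.4, 3.1], [5.3, -3.6], [-0.0, -0.0], [-0.0, -0.0], [-0.0, -0.0], [-0.0, -0.0], [0.0, -0.0], [0.0, -0.0], [-0.0, 0.0], [-0.0, -0.0]]
[[546.4, -235.0, 103.0], [532.2, -264.6, 75.0], [579.0, -166.3, 103.0]]
s [ 5.59526e+02 -2.09007e+02 -4.40000e-01  5.90360e+01  2.74700e+00
 -5.27100e+00] [[-0.0, 0.0], [-0.0, 0.0], [-0.0, 0.0], [-0.0, 0.0], [-0.0, 0.0], [-0.0, 0.0], [-0.0, 0.0], [0.0, 0.0], [0.0, -0.0], [0.1, 0.1], [-0.2, -0.2], [-0.2, -0.3], [-0.4, 0.6], [0.7, -0.1], [0.8, -0.2], [0.2, 0.4], [-1.1, -0.2]]
[[545.8, -238.2, 103.0], [533.1, -265.1, 75.0], [578.1, -169.4, 103.0]]
both [ 5.59162e+02 -2.08728e+02 -4.43000e-01  5.91270e+01  8.98500e+00
 -2.52300e+00] [[-0.0, 0.6], [0.0, -0.0], [-0.7, -0.4], [0.1, 1.3], [-0.6, 1.0], [0.8, 1.2], [-3.9, 0.4], [0.8, 3.2], [5.5, -3.6], [-0.6, -2.2], [-0.9, -2.3], [-1.2, -2.7], [-1.2, -2.0], [0.3, -1.1], [0.3, -1.2], [-0.2, 0.3], [-1.4, -0.1]]
[[546.5, -235.4, 103.0], [532.6
[... 476 characters left out ...]
 4.87000e+00
 -5.00000e-03] [[0.0, 0.0], [0.0, -0.0], [-0.0, 0.0], [-0.0, 0.0], [-0.0, 0.0], [-0.0, 0.0], [-0.0, 0.0], [0.0, 0.0], [0.0, -0.0], [0.1, 0.1], [-0.2, -0.2], [-0.2, -0.3], [-0.3, 0.6], [0.4, -1.2], [0.6, -1.3], [0.4, 1.3], [-0.8, 0.6]]
[[547.1, -235.4, 103.0], [532.3, -267.0, 75.0], [579.5, -166.6, 103.0]]
both [ 5.58386e+02 -2.10400e+02 -4.42000e-01  5.91180e+01  1.08290e+01
 -1.10000e-02] [[0.3, 0.0], [0.3, -0.5], [-0.7, -0.4], [0.1, 1.3], [-0.5, 1.0], [0.9, 1.2], [-4.4, 1.9], [0.2, 4.5], [4.8, -2.3], [-0.5, -2.1], [-0.9, -2.3], [-1.2, -2.7], [-1.2, -2.0], [0.2, -1.3], [0.3, -1.4], [-0.0, 1.1], [-1.2, 0.6]]
[[546.8, -234.8, 103.0], [531.8, -266.4, 75.0], [579.4, -166.1, 103.0]]
```

Emit:
move_arm(
  series=[
    {"wx": 0, "wy": 0, "wz": 10.5, "x": -1, "y": 10, "z": -5, "gripper": -1},
    {"wx": 0, "wy": 0, "wz": 10.5, "x": -1, "y": 10, "z": -15, "gripper": -1},
    {"wx": 0, "wy": 0, "wz": 10.5, "x": -1, "y": 10, "z": -20, "gripper": -1},
    {"wx": 0, "wy": 0, "wz": 10.5, "x": -1, "y": 10, "z": -20, "gripper": -1},
    {"wx": 0, "wy": 0, "wz": 10.5, "x": -1, "y": 10, "z": -20, "gripper": -1},
    {"wx": 0, "wy": 0, "wz": 10.5, "x": -1, "y": 8, "z": -15, "gripper": -1},
    {"wx": 0, "wy": 0, "wz": 0, "x": 0, "y": 0, "z": 0, "gripper": -1},
  ],
)

```text
t: 4.47
ee_pos: [547.8, -224.9, 156.9]
eef_rot: [-1.54, 0.339, -0.345]
force: [-0.4, -0.0, 0.5]
opening: 1.0
```

```bash
cat >> h.py <<'E'
def pose(yaw):
    o=get_obs();M=R.from_rotvec(o["eef_rot"]).as_matrix()
    a=np.degrees(np.arctan2(M[1,2],M[0,2]))
    print("t",round(o["t"],2),"tcp",o["ee_pos"].round(1),"jaw ang",a.round(2),"want",round(90+np.degrees(yaw),2),"toolY",M[:,1].round(3),"F",o["force"].round(1),"op",round(o["opening"],3));return o
E
python3 - <<'E'
from h import *
import cv2,pickle
o=pose(-.442);im=get_image("wrist");pickle.dump((o,im),open("w2.pkl","wb"))
print((np.array([546.7,-234.8,88])-o["ee_pos"]).round(1))
a=cv2.resize(im["frame"][:,:,::-1],(800,600),interpolation=cv2.INTER_CUBIC)
for q in wproj(im,o,np.array([[546.7,-234.8,117.],[o["ee_pos"][0],o["ee_pos"][1],117]])): cv2.drawMarker(a,tuple(int(v*1.5625) for v in q),(0,255,0),0,15)
cv2.imwrite("pics/w3.png",a)
E
```

```text
t 4.47 tcp [ 547.8 -224.9  156.9] jaw ang 65.01 want 64.68 toolY [ 0.004  0.002 -1.   ] F [-0.4 -0.   0.5] op 1.0
[ -1.1  -9.9 -68.9]
```

View pics/w3.png

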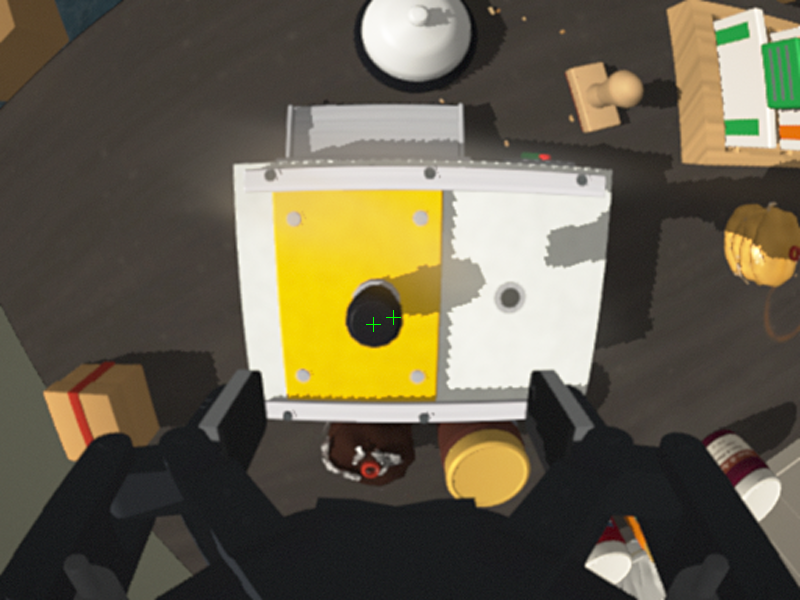

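Emit:
move_arm(
  series=[
    {"wx": 0, "wy": 0, "wz": 0, "x": 0, "y": -8, "z": -20, "gripper": -1},
    {"wx": 0, "wy": 0, "wz": 0, "x": -1, "y": -2, "z": -25, "gripper": -1},
    {"wx": 0, "wy": 0, "wz": 0, "x": 0, "y": 0, "z": -15, "gripper": -1},
    {"wx": 0, "wy": 0, "wz": 0, "x": 0, "y": 0, "z": 0, "gripper": -1},
  ],
)

```text
t: 5.03
ee_pos: [549.1, -236.6, 100.7]
eef_rot: [-1.542, 0.343, -0.362]
force: [-0.5, -0.2, -0.2]
opening: 1.006
```

```bash
python3 - <<'E'
from h import *
o=pose(-.442);print((np.array([546.7,-234.8,88])-o["ee_pos"]).round(1))
E
```

```text
t 5.03 tcp [ 549.1 -236.6  100.7] jaw ang 64.23 want 64.68 toolY [ 0.012 -0.003 -1.   ] F [-0.5 -0.2 -0.2] op 1.006
[ -2.4   1.8 -12.7]
```

Emit:
move_arm(
  series=[
    {"wx": 0, "wy": 0, "wz": 0.4, "x": -2.4, "y": 1.8, "z": -12.5, "gripper": -1},
    {"wx": 0, "wy": 0, "wz": 0, "x": 0, "y": 0, "z": 0, "gripper": -1},
    {"wx": 0, "wy": 0, "wz": 0, "x": 0, "y": 0, "z": 0, "gripper": 1},
    {"wx": 0, "wy": 0, "wz": 0, "x": 0, "y": 0, "z": 0, "gripper": 1},
    {"wx": 0, "wy": 0, "wz": 0, "x": 0, "y": 0, "z": 0, "gripper": 1},
    {"wx": 0, "wy": 0, "wz": 0, "x": 0, "y": 0, "z": 0, "gripper": 1},
    {"wx": 0, "wy": 0, "wz": 0, "x": 0, "y": 0, "z": 0, "gripper": 1},
  ],
  squeeze=60,
)

```text
t: 5.9
ee_pos: [547.8, -235.2, 90.6]
eef_rot: [-1.545, 0.335, -0.361]
force: [-0.4, -0.3, 0.5]
opening: 0.27
```

```bash
python3 - <<'E'
from h import *
import cv2
o=pose(-.442)
im=get_image("scene");cv2.imwrite("pics/s3.png",cv2.resize(im["frame"][200:310,215:375,::-1],None,fx=5,fy=5,interpolation=cv2.INTER_CUBIC))
E
```

```text
t 5.9 tcp [ 547.8 -235.2   90.6] jaw ang 64.59 want 64.68 toolY [ 0.016 -0.006 -1.   ] F [-0.4 -0.3  0.5] op 0.27
```

View pics/s3.png

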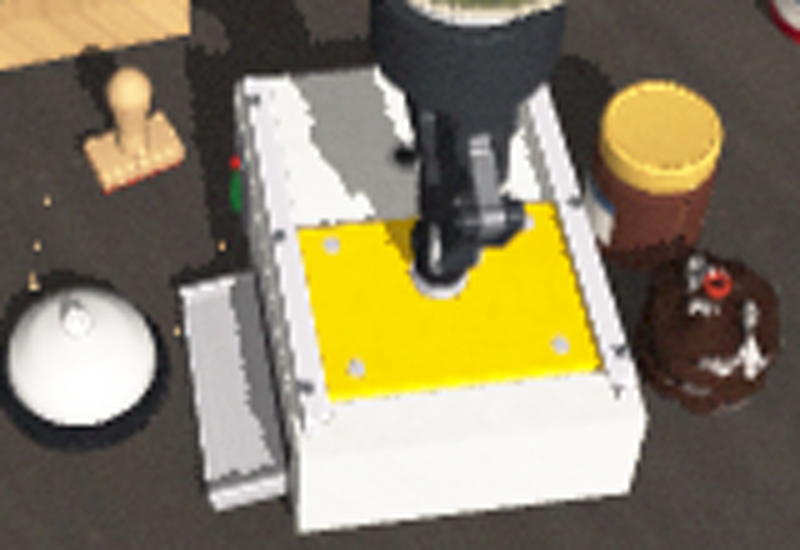

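Emit:
move_arm(
  series=[
    {"wx": 0, "wy": 0, "wz": 0, "x": 0, "y": 0, "z": 6, "gripper": 1},
    {"wx": 0, "wy": 0, "wz": 0, "x": 0, "y": 0, "z": 6, "gripper": 1},
    {"wx": 0, "wy": 0, "wz": 0, "x": 0, "y": 0, "z": 0, "gripper": 1},
  ],
)

```text
t: 6.32
ee_pos: [547.6, -235.1, 101.5]
eef_rot: [-1.544, 0.336, -0.36]
force: [2.6, -1.2, -7.7]
opening: 0.27
```

```bash
python3 - <<'E'
from h import *
import cv2
o=pose(-.442)
im=get_image("scene");cv2.imwrite("pics/s4.png",cv2.resize(im["frame"][200:310,215:375,::-1],None,fx=5,fy=5,interpolation=cv2.INTER_CUBIC))
E
```

```text
t 6.33 tcp [ 547.6 -235.1  101.5] jaw ang 64.58 want 64.68 toolY [ 0.015 -0.005 -1.   ] F [ 2.6 -1.2 -7.7] op 0.27
```

View pics/s4.png

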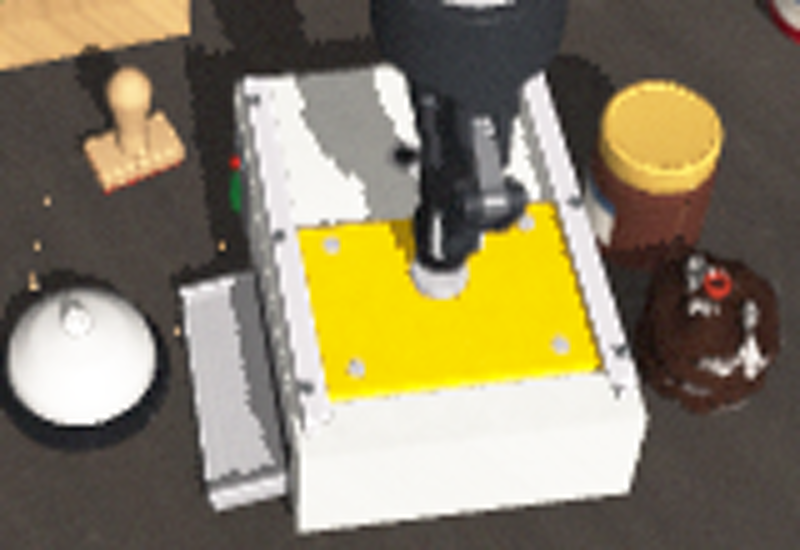

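Emit:
move_arm(
  series=[
    {"wx": 0, "wy": 0, "wz": 0, "x": 3, "y": 6.3, "z": 0, "gripper": 1},
    {"wx": 0, "wy": 0, "wz": 0, "x": 4.3, "y": 9, "z": 0, "gripper": 1},
    {"wx": 0, "wy": 0, "wz": 0, "x": 4.3, "y": 9, "z": 0, "gripper": 1},
    {"wx": 0, "wy": 0, "wz": 0, "x": 4.3, "y": 9, "z": 0, "gripper": 1},
    {"wx": 0, "wy": 0, "wz": 0, "x": 4.3, "y": 9, "z": 0, "gripper": 1},
    {"wx": 0, "wy": 0, "wz": 0, "x": 4.3, "y": 9, "z": 0, "gripper": 1},
    {"wx": 0, "wy": 0, "wz": 0, "x": 0, "y": 0, "z": 0, "gripper": 1},
  ],
)

```text
t: 7.25
ee_pos: [573.8, -179.5, 100.5]
eef_rot: [-1.544, 0.336, -0.359]
force: [4.0, -0.2, -8.2]
opening: 0.268
```

```bash
python3 - <<'E'
from h import *
o=pose(-.442);d=np.array([.428,.904]);v=o["ee_pos"][:2]-[547.6,-235.1];print("along",v@d,"across",v@[d[1],-d[0]])
E
```

```text
t 7.25 tcp [ 573.8 -179.5  100.5] jaw ang 64.63 want 64.68 toolY [ 0.014 -0.004 -1.   ] F [ 4.  -0.2 -8.2] op 0.268
along 61.485411736900865 across -0.07725272277110112
```

Remaining about 14.5 mm; push slightly past the stop.

Emit:
move_arm(
  series=[
    {"wx": 0, "wy": 0, "wz": 0, "x": 3, "y": 6.3, "z": 0.5, "gripper": 1},
    {"wx": 0, "wy": 0, "wz": 0, "x": 2.5, "y": 5.4, "z": 0, "gripper": 1},
    {"wx": 0, "wy": 0, "wz": 0, "x": 1.3, "y": 2.7, "z": 0, "gripper": 1},
    {"wx": 0, "wy": 0, "wz": 0, "x": 0.6, "y": 1.2, "z": 0, "gripper": 1},
  ],
)

```text
t: 7.75
ee_pos: [579.7, -167.1, 100.9]
eef_rot: [-1.552, 0.339, -0.357]
force: [-1.7, -9.1, -8.3]
opening: 0.268
```

```bash
python3 - <<'E'
from h import *
o=pose(-.442);d=np.array([.428,.904]);v=o["ee_pos"][:2]-[547.6,-235.1];print("along",v@d,"across",v@[d[1],-d[0]],"F along",o["force"][:2]@d)
E
```

```text
t 7.75 tcp [ 579.7 -167.1  100.9] jaw ang 64.59 want 64.68 toolY [ 0.009 -0.011 -1.   ] F [-1.7 -9.1 -8.3] op 0.268
along 75.23930403384439 across -0.10273551488955113 F along -8.960044001699217
```

Emit:
move_arm(
  series=[
    {"wx": 0, "wy": 0, "wz": 0, "x": 0, "y": 0, "z": -5, "gripper": 1},
    {"wx": 0, "wy": 0, "wz": 0, "x": 0, "y": 0, "z": -5, "gripper": 1},
    {"wx": 0, "wy": 0, "wz": 0, "x": 0, "y": 0, "z": 0, "gripper": 1},
  ],
)

```text
t: 8.12
ee_pos: [579.6, -167.3, 90.9]
eef_rot: [-1.552, 0.34, -0.358]
force: [0.2, -3.2, -5.4]
opening: 0.275
```

```bash
python3 - <<'E'
from h import *
o=pose(-.442);d=np.array([.428,.904]);v=o["ee_pos"][:2]-[547.6,-235.1];print("along",v@d,"across",v@[d[1],-d[0]],"F along",o["force"][:2]@d)
E
```

```text
t 8.12 tcp [ 579.6 -167.3   90.9] jaw ang 64.56 want 64.68 toolY [ 0.009 -0.012 -1.   ] F [ 0.2 -3.2 -5.4] op 0.275
along 75.01191854461666 across -0.07723771831359297 F along -2.8220053121961746
```

Emit:
move_arm(
  series=[
    {"wx": 0, "wy": 0, "wz": 0, "x": 0, "y": 0, "z": 0, "gripper": -1},
    {"wx": 0, "wy": 0, "wz": 0, "x": 0, "y": 0, "z": 0, "gripper": -1},
    {"wx": 0, "wy": 0, "wz": 0, "x": 0, "y": 0, "z": 0, "gripper": -1},
    {"wx": 0, "wy": 0, "wz": 0, "x": 0, "y": 0, "z": 25, "gripper": -1},
    {"wx": 0, "wy": 0, "wz": 0, "x": 4, "y": -15, "z": 30, "gripper": -1},
    {"wx": 0, "wy": 0, "wz": 0, "x": 6, "y": -30, "z": 30, "gripper": -1},
    {"wx": 0, "wy": 0, "wz": 0, "x": 0, "y": 0, "z": 0, "gripper": -1},
  ],
)

```text
t: 9.0
ee_pos: [590.5, -211.6, 181.1]
eef_rot: [-1.551, 0.336, -0.358]
force: [-0.0, 0.4, -1.0]
opening: 1.001
```

```bash
python3 - <<'E'
from h import *
import cv2,pickle
o=pose(-.442);im=get_image("wrist");pickle.dump((o,im),open("w4.pkl","wb"))
a=cv2.resize(im["frame"][:,:,::-1],(800,600),interpolation=cv2.INTER_CUBIC)
cv2.imwrite("pics/w4.png",a)
im=get_image("scene");cv2.imwrite("pics/s5.png",cv2.resize(im["frame"][200:310,215:375,::-1],None,fx=5,fy=5,interpolation=cv2.INTER_CUBIC))
pickle.dump(im,open("s5.pkl","wb"))
E
```

```text
t 9.0 tcp [ 590.5 -211.6  181.1] jaw ang 64.65 want 64.68 toolY [ 0.012 -0.011 -1.   ] F [-0.   0.4 -1. ] op 1.001
```

View pics/w4.png

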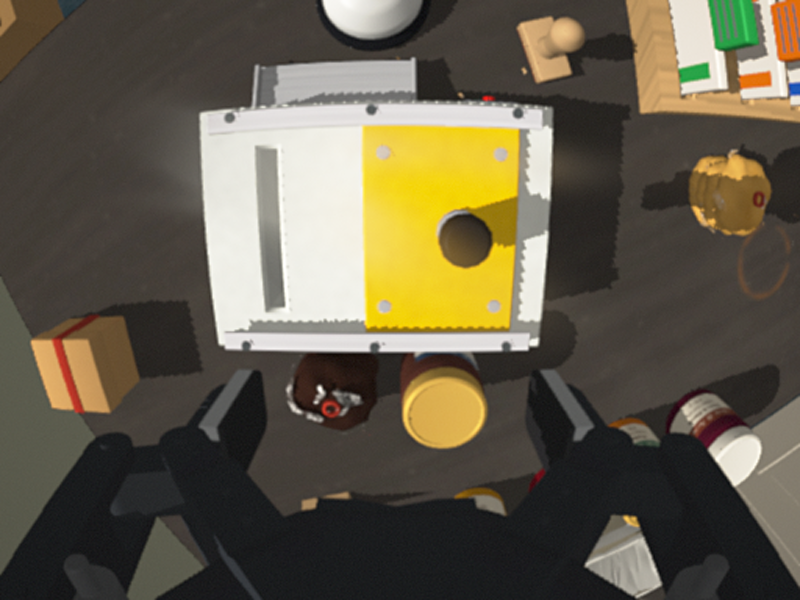

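View pics/s5.png

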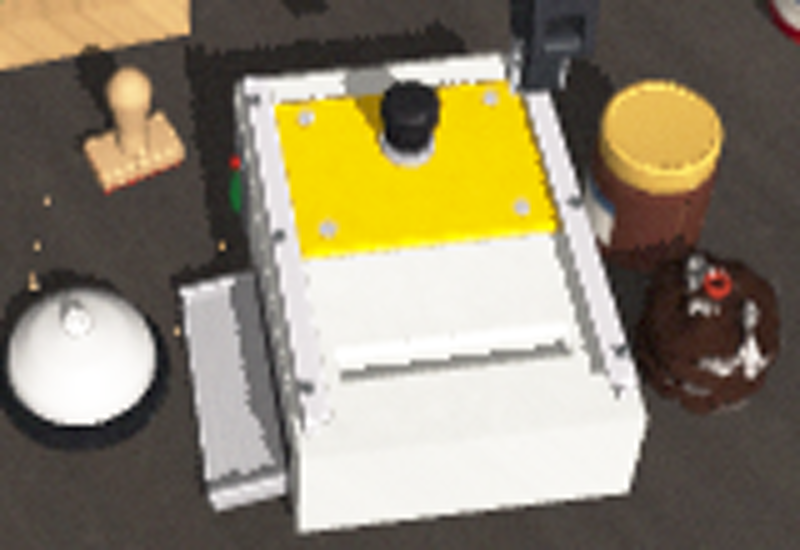

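```bash
python3 - <<'E'
import cv2,pickle
o,im=pickle.load(open("w4.pkl","rb"))
a=im["frame"][80:210,140:240,::-1]
cv2.imwrite("pics/w4z.png",cv2.resize(a,None,fx=4.6,fy=4.6,interpolation=cv2.INTER_CUBIC))
import numpy as np
g=im["frame"].mean(2)
for rr in (105,120,145,170,190): print(rr,g[rr,158:190].astype(int).tolist())
print(g[86:104,174].astype(int).tolist(),g[190:206,176].astype(int).tolist())
E
```

```text
105 [230, 229, 230, 232, 230, 193, 159, 155, 154, 149, 148, 148, 148, 146, 147, 148, 148, 147, 151, 191, 240, 246, 238, 234, 234, 234, 235, 235, 236, 236, 236, 237]
120 [231, 232, 231, 232, 233, 226, 180, 155, 156, 154, 149, 149, 149, 149, 149, 150, 152, 150, 150, 161, 221, 250, 244, 235, 234, 235, 236, 236, 237, 237, 237, 237]
145 [234, 234, 234, 234, 236, 238, 236, 200, 152, 143, 143, 136, 136, 137, 139, 139, 137, 142, 142, 139, 150, 215, 251, 248, 238, 235, 236, 237, 236, 237, 237, 236]
170 [237, 237, 237, 236, 236, 235, 236, 236, 229, 170, 131, 124, 119, 112, 110, 112, 112, 113, 113, 114, 111, 107, 162, 252, 253, 226, 217, 234, 239, 238, 237, 236]
190 [235, 233, 234, 234, 235, 236, 236, 236, 236, 236, 222, 151, 125, 125, 117, 112, 112, 114, 113, 117, 119, 121, 116, 126, 203, 253, 248, 233, 235, 237, 237, 238]
[230, 230, 231, 231, 231, 230, 229, 225, 217, 169, 145, 145, 146, 147, 148, 147, 146, 147] [113, 115, 119, 120, 118, 119, 138, 182, 206, 215, 225, 234, 237, 238, 237, 213]
```

View pics/w4z.png

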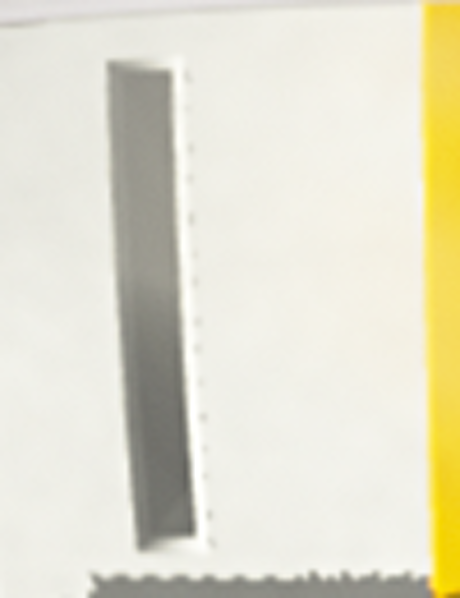

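```bash
python3 - <<'E'
from h import *
import pickle
o,im=pickle.load(open("w4.pkl","rb"))
# mouth centreline pts (x slicer from - to +), cols mid
Lp=np.array([[163.2,105],[164.,120],[165.4,145],[167.4,170],[169,190]])
Rp=np.array([[181,101],[183.4,160],[185.4,198]])
top=[174-.8,93.5];bot=[177,200.]
def unp(px,z=75):
    f=least_squares(lambda q:(wproj(im,o,np.array([[q[0],q[1],z]]))-px).ravel(),[540,-260],x_scale=[10,10]);return f.x
L=np.array([unp(p) for p in Lp]);Rr=np.array([unp(p) for p in Rp]);t=unp(top);b=unp(bot)
for A in(L,Rr):
    d=np.polyfit(A[:,0],A[:,1],1);print("line",A.round(1).tolist(),np.degrees(np.arctan(d[0])))
print(t,b,np.hypot(*(t-b)),(t+b)/2)
th=np.mean([np.arctan(np.polyfit(A[:,0],A[:,1],1)[0]) for A in(L,L,Rr)])
u=np.array([np.cos(th),np.sin(th)]);n=np.array([-u[1],u[0]])
l=np.mean(L@n);rr=np.mean(Rr@n);print("th",th,"width",l-rr,"centre",(l+rr)/2*n+((t+b)/2@u)*u)
# guard edge & knob
g=unp(np.array([450,0])/1.5625+0)
k=unp(np.array([466,240])/1.5625,117);print("knob",k)
e=np.array([unp(np.array(q)/1.5625,82) for q in([364,140],[367,320])]);print("guard edge n",e@n-(l+rr)/2)
# scene fit of slot
sc=pickle.load(open("s5.pkl","rb"))
def unps(px,z=75):
    return least_squares(lambda q:(proj(sc,np.array([[q[0],q[1],z]]))-px).ravel(),[540,-260],x_scale=[10,10]).x
c=[unps(np.array(q)/5+[215,200]) for q in([335,352],[342,380],[570,352],[558,332])];print("scene corners",np.round(c,1).tolist(),np.mean(c,0))
E
```

```text
line [[491.2, -256.0], [504.0, -261.8], [525.5, -271.9], [547.6, -282.0], [565.7, -290.7]] -24.964258830974273
line [[496.1, -239.2], [546.1, -263.0], [580.0, -279.7]] -25.709835295251352
[ 486.3545997  -242.60192924] [ 578.19619441 -288.47359261] 102.66006048397871 [ 532.27539705 -265.53776092]
th -0.4400460999629093 width -16.67000009266886 centre [ 532.15625002 -265.79081468]
knob [ 577.07015896 -165.80430594]
guard edge n [56.9131873  56.80018036]
scene corners [[485.5, -241.5], [480.0, -254.8], [571.8, -297.5], [573.9, -286.5]] [ 527.78483719 -270.06692852]
```

Emit:
move_arm(
  series=[
    {"wx": 0, "wy": 0, "wz": 0, "x": -4, "y": 25, "z": 3, "gripper": 0},
    {"wx": 0, "wy": 0, "wz": 1.5, "x": -6, "y": 50, "z": 0, "gripper": 0},
    {"wx": 0, "wy": 0, "wz": 1.5, "x": -6, "y": 50, "z": 0, "gripper": 0},
    {"wx": 0, "wy": 0, "wz": 1.5, "x": -5, "y": 50, "z": 0, "gripper": 0},
    {"wx": 0, "wy": 0, "wz": 1.5, "x": -5, "y": 50, "z": 0, "gripper": 0},
    {"wx": 0, "wy": 0, "wz": 0, "x": -3, "y": 50, "z": 0, "gripper": 0},
    {"wx": 0, "wy": 0, "wz": 0, "x": -3, "y": 50, "z": 0, "gripper": 0},
    {"wx": 0, "wy": 0, "wz": 0, "x": 0, "y": 30, "z": 0, "gripper": 0},
    {"wx": 0, "wy": 0, "wz": 0, "x": 0, "y": 0, "z": 0, "gripper": 0},
  ],
)

```text
t: 10.22
ee_pos: [545.6, 165.2, 169.3]
eef_rot: [-1.56, 0.266, -0.246]
force: [-0.1, -1.5, 0.0]
opening: 0.503
```

```bash
python3 - <<'E'
from h import *
import cv2,pickle
o=pose(-.336);im=get_image("wrist");pickle.dump((o,im),open("w5.pkl","wb"))
a=cv2.resize(im["frame"][:,:,::-1],(800,600),interpolation=cv2.INTER_CUBIC)
yaw=-.3357;c=np.array([558,175.7]);u=np.array([np.cos(yaw),np.sin(yaw)]);n=np.array([-u[1],u[0]])
P=np.array([[*(c+s*22*u+t*6*n),98.] for s in(-1,1) for t in(-1,1)])
for q in wproj(im,o,P): cv2.drawMarker(a,tuple(int(v*1.5625) for v in q),(0,255,0),0,10)
cv2.imwrite("pics/w5.png",a)
E
```

```text
t 10.22 tcp [545.6 165.2 169.3] jaw ang 71.34 want 70.75 toolY [-0.013 -0.002 -1.   ] F [-0.1 -1.5  0. ] op 0.503
```

View pics/w5.png

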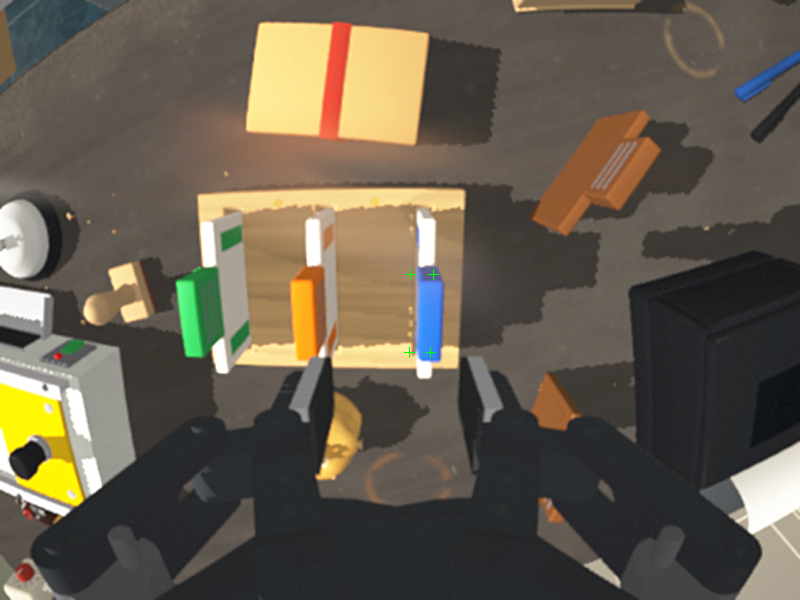

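```bash
python3 - <<'E'
import cv2,pickle
o,im=pickle.load(open("w5.pkl","rb"))
a=im["frame"][125:250,240:310,::-1]
cv2.imwrite("pics/w5z.png",cv2.resize(a,None,fx=4.8,fy=4.8,interpolation=cv2.INTER_CUBIC))
E
```

```text
(no output)
```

View pics/w5z.png

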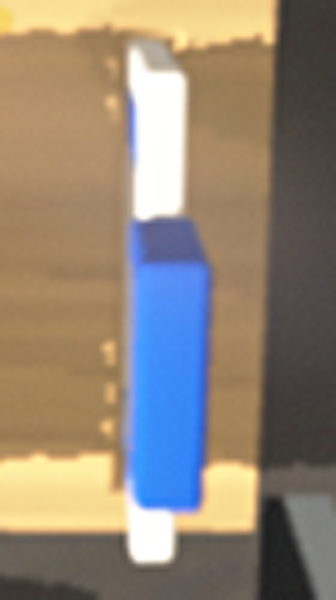

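```bash
python3 - <<'E'
from h import *
import pickle
o,im=pickle.load(open("w5.pkl","rb"))
p=np.array([[135,265],[208,262],[203,508],[137,505]])/4.8+[240,125]
L=np.array([[-22,-6,98],[-22,6,98],[22,6,98],[22,-6,98.]])
f=least_squares(lambda q:(wproj(im,o,place(q,L))-p).ravel(),[558,176,-.336],x_scale=[10,10,.1])
print(f.x,f.fun.reshape(-1,2).round(1).tolist())
print((f.x[:2]-o["ee_pos"][:2]).round(1), 90+np.degrees(f.x[2]))
E
```

```text
[ 5.63495065e+02  1.79308418e+02 -3.11268962e-01] [[0.4, 0.4], [-0.3, 0.9], [-0.0, -1.2], [-0.1, -0.3]]
[17.9 14.1] 72.16560218970037
```

Emit:
move_arm(
  series=[
    {"wx": 0, "wy": 0, "wz": 0, "x": 9, "y": 6, "z": -20, "gripper": 0},
    {"wx": 0, "wy": 0, "wz": 0, "x": 8, "y": 7, "z": -22, "gripper": 0},
    {"wx": 0, "wy": 0, "wz": 0, "x": 0, "y": 0, "z": -5, "gripper": 0},
    {"wx": 0, "wy": 0, "wz": 0, "x": 0, "y": 0, "z": 0, "gripper": 0},
  ],
)

```text
t: 10.78
ee_pos: [562.0, 173.8, 120.2]
eef_rot: [-1.561, 0.271, -0.247]
force: [-0.4, -0.6, 0.5]
opening: 0.499
```

```bash
python3 - <<'E'
from h import *
import cv2,pickle
o=pose(-.336);im=get_image("wrist");pickle.dump((o,im),open("w6.pkl","wb"))
cv2.imwrite("pics/w6.png",cv2.resize(im["frame"][:,:,::-1],(800,600),interpolation=cv2.INTER_CUBIC))
im=get_image("scene");pickle.dump(im,open("s6.pkl","wb"));cv2.imwrite("pics/s6.png",cv2.resize(im["frame"][100:220,160:290,::-1],None,fx=5,fy=5,interpolation=cv2.INTER_CUBIC))
E
```

```text
t 10.78 tcp [562.  173.8 120.2] jaw ang 71.1 want 70.75 toolY [-0.016 -0.003 -1.   ] F [-0.4 -0.6  0.5] op 0.499
```

View pics/w6.png

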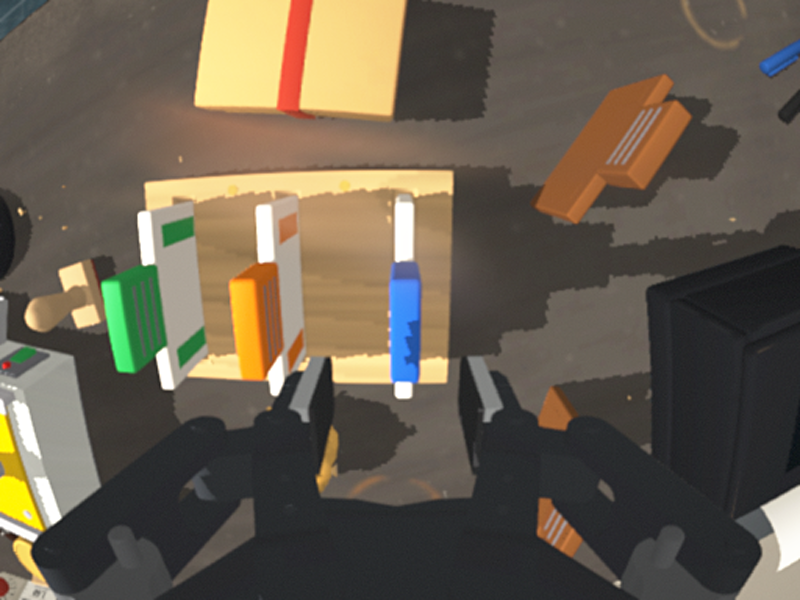

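View pics/s6.png

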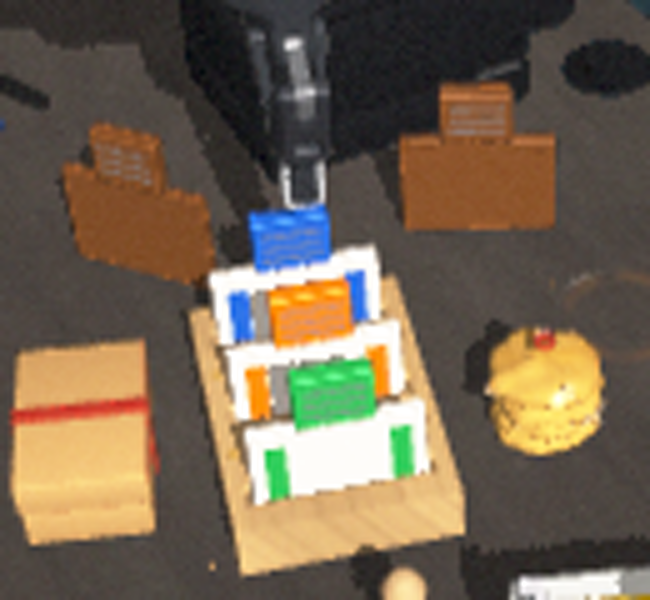

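```bash
python3 - <<'E'
from h import *
import pickle
o,im=pickle.load(open("w6.pkl","rb"));sc=pickle.load(open("s6.pkl","rb"))
p=np.array([[391,277],[420,277],[418,380],[391,380]])/1.5625
L=np.array([[-22,-6,98],[-22,6,98],[22,6,98],[22,-6,98.]])
f=least_squares(lambda q:(wproj(im,o,place(q,L))-p).ravel(),[558,176,-.336],x_scale=[10,10,.1])
print(f.x,f.fun.reshape(-1,2).round(1).tolist())
p=np.array([[252,218],[251,211],[326,207],[328,214]])/5+[160,100]
f=least_squares(lambda q:(proj(sc,place(q,L))-p).ravel(),[558,176,-.336],x_scale=[10,10,.1])
print(f.x,f.fun.reshape(-1,2).round(1).tolist())
# rack corners in wrist
p=np.array([[145,182],[454,171],[447,382]])/1.5625
L=np.array([[-62,-90,34],[-62,90,34],[62,90,34.]])
f=least_squares(lambda q:(wproj(im,o,place(q,L))-p).ravel(),[537,115,-.336],x_scale=[10,10,.1])
print("rack",f.x,f.fun.reshape(-1,2).round(1).tolist(),place(f.x,np.array([[0,64,0.]])))
E
```

```text
[ 5.62581924e+02  1.78372361e+02 -3.34059843e-01] [[0.0, 2.0], [-0.1, 2.1], [-0.0, -2.4], [0.0, -2.4]]
[ 5.66319286e+02  1.94987960e+02 -4.91612358e-01] [[-0.3, 0.7], [-0.1, -0.6], [0.4, -0.7], [0.0, 0.6]]
rack [ 5.37236844e+02  1.20031181e+02 -3.32318289e-01] [[0.2, -0.0], [-0.2, -0.1], [0.0, 0.2]] [[558.11590666 180.52964968   0.        ]]
```

Emit:
move_arm(
  series=[
    {"wx": 0, "wy": 0, "wz": 0, "x": 0, "y": 4, "z": -15, "gripper": 0},
    {"wx": 0, "wy": 0, "wz": 0, "x": 0, "y": 0, "z": -20, "gripper": 0},
    {"wx": 0, "wy": 0, "wz": 0, "x": 0, "y": 0, "z": -10, "gripper": 0},
    {"wx": 0, "wy": 0, "wz": 0, "x": 0, "y": 0, "z": 0, "gripper": 0},
  ],
)

```text
t: 11.38
ee_pos: [562.2, 178.3, 74.4]
eef_rot: [-1.56, 0.269, -0.25]
force: [-0.0, 0.4, -0.1]
opening: 0.499
```

```bash
python3 - <<'E'
from h import *
import cv2
o=pose(-.336);im=get_image("wrist")
cv2.imwrite("pics/w7.png",cv2.resize(im["frame"][:,:,::-1],(800,600),interpolation=cv2.INTER_CUBIC))
E
```

```text
t 11.38 tcp [562.2 178.3  74.4] jaw ang 71.09 want 70.75 toolY [-0.013 -0.003 -1.   ] F [-0.   0.4 -0.1] op 0.499
```

View pics/w7.png

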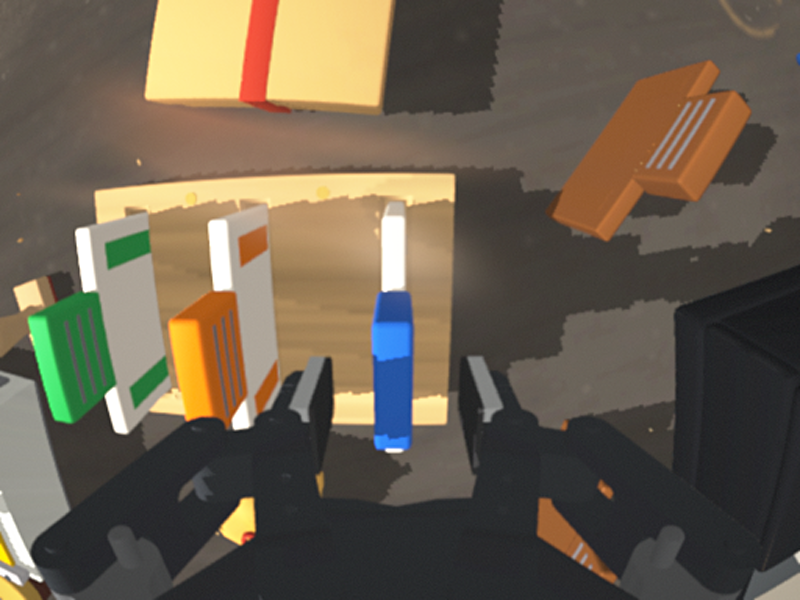

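Emit:
move_arm(
  series=[
    {"wx": 0, "wy": -0.7, "wz": -0.3, "x": 0, "y": -0.5, "z": -6, "gripper": 0},
    {"wx": 0, "wy": 0, "wz": 0, "x": 0, "y": 0, "z": 0, "gripper": 1},
    {"wx": 0, "wy": 0, "wz": 0, "x": 0, "y": 0, "z": 0, "gripper": 1},
    {"wx": 0, "wy": 0, "wz": 0, "x": 0, "y": 0, "z": 0, "gripper": 1},
    {"wx": 0, "wy": 0, "wz": 0, "x": 0, "y": 0, "z": 0, "gripper": 1},
    {"wx": 0, "wy": 0, "wz": 0, "x": 0, "y": 0, "z": 0, "gripper": 1},
  ],
  squeeze=50,
)

```text
t: 12.18
ee_pos: [563.2, 177.9, 69.9]
eef_rot: [-1.556, 0.26, -0.267]
force: [0.0, 0.1, -0.3]
opening: 0.132
```

```bash
python3 - <<'E'
from h import *
pose(-.336)
E
```

```text
t 12.18 tcp [563.2 177.9  69.9] jaw ang 70.76 want 70.75 toolY [ 0.004 -0.002 -1.   ] F [ 0.   0.1 -0.3] op 0.132
```

Emit:
move_arm(
  series=[
    {"wx": 0, "wy": 0, "wz": 0, "x": 0, "y": 0, "z": 10, "gripper": 1},
    {"wx": 0, "wy": 0, "wz": 0, "x": 0, "y": 0, "z": 25, "gripper": 1},
    {"wx": 0, "wy": 0, "wz": 0, "x": 0, "y": 0, "z": 35, "gripper": 1},
    {"wx": 0, "wy": 0, "wz": 0, "x": 0, "y": 0, "z": 35, "gripper": 1},
    {"wx": 0, "wy": 0, "wz": 0, "x": 0, "y": 0, "z": 25, "gripper": 1},
    {"wx": 0, "wy": 0, "wz": 0, "x": 0, "y": 0, "z": 0, "gripper": 1},
  ],
)

```text
t: 12.92
ee_pos: [562.7, 177.9, 207.0]
eef_rot: [-1.556, 0.259, -0.268]
force: [-0.4, 0.8, -1.2]
opening: 0.133
```

```bash
python3 - <<'E'
from h import *
import cv2
pose(-.336)
im=get_image("wrist");cv2.imwrite("pics/w8.png",cv2.resize(im["frame"][:,:,::-1],(800,600),interpolation=cv2.INTER_CUBIC))
im=get_image("scene");cv2.imwrite("pics/s8.png",cv2.resize(im["frame"][60:220,140:320,::-1],None,fx=4,fy=3.7,interpolation=cv2.INTER_CUBIC))
E
```

```text
t 12.93 tcp [562.7 177.9 207. ] jaw ang 70.77 want 70.75 toolY [ 0.006 -0.002 -1.   ] F [-0.4  0.8 -1.2] op 0.133
```

View pics/w8.png

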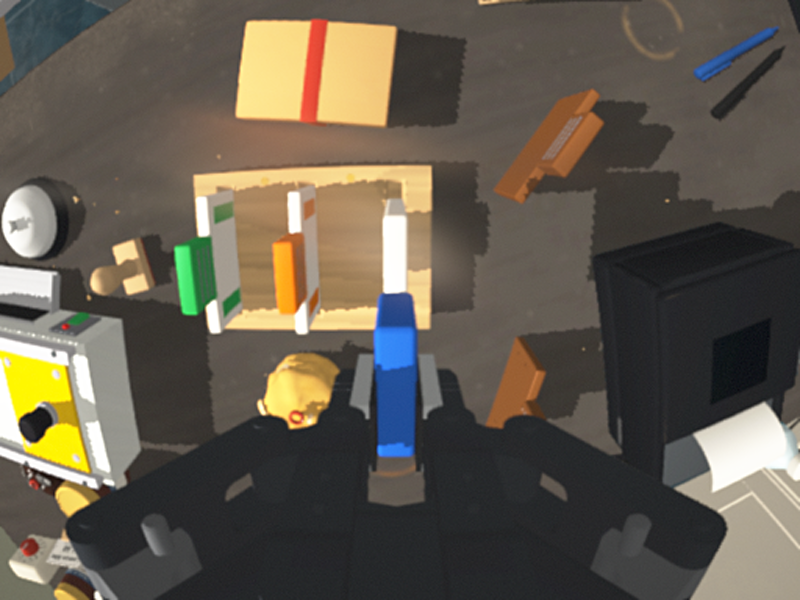

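View pics/s8.png

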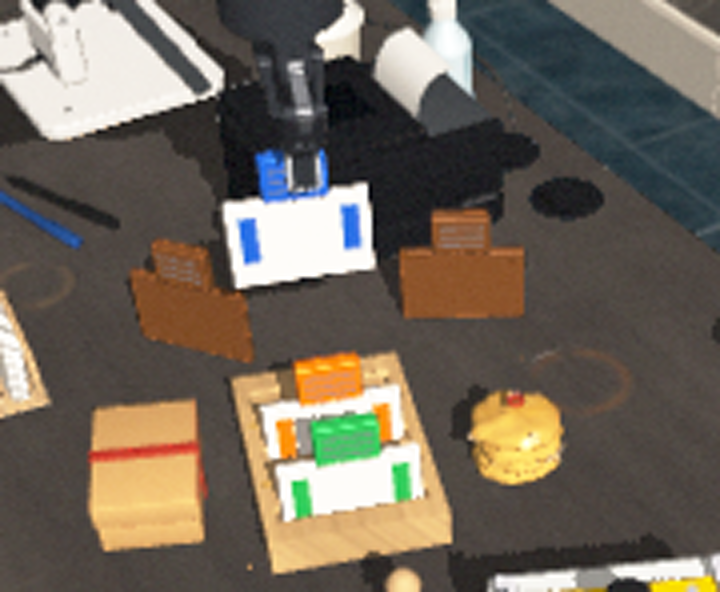

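```bash
cat > fit.py <<'E'
from h import *
def fit(sc,p,L,z,q0):
    f=least_squares(lambda q:(proj(sc,place(q,L+[0,0,q[3]]))-p).ravel(),[*q0,z],x_scale=[10,10,.1,10])
    return f
E
python3 - <<'E'
from fit import *
sc=get_image("scene");o=get_obs();im=get_image("wrist")
p=np.array([[222,203],[370,183],[375,268],[235,288]])/[4,3.7]+[140,60]
L=np.array([[-48,-4,35],[48,-4,35],[48,-4,-35],[-48,-4,-35.]])
f=fit(sc,p,L,182,[562,178,-.336]);print(f.x,f.fun.reshape(-1,2).round(1).tolist())
f2=least_squares(lambda q:np.r_[(proj(sc,place([q[0],q[1],-.336],L+[0,0,182]))-p).ravel()],[562,178.],x_scale=[10,10]);print(f2.x,f2.fun.round(1))
p=np.array([[378,333],[415,333],[415,456],[378,456]])/1.5625
L=np.array([[-22,-6,235],[-22,6,235],[22,6,235],[22,-6,235.]])
f=least_squares(lambda q:(wproj(im,o,place(q,L))-p).ravel(),[558,176,-.336],x_scale=[10,10,.1])
print(f.x,f.fun.reshape(-1,2).round(1).tolist(),o["ee_pos"])
u=np.array([np.cos(-.336),np.sin(-.336)])
print("offs along plate x: wrist",(f.x[:2]-o["ee_pos"][:2])@u,"scene",(f2.x-o["ee_pos"][:2])@u)
E
```

```text
[ 5.47808970e+02  1.58711926e+02 -3.41540087e-01  1.97091658e+02] [[-0.4, 0.6], [0.2, 0.5], [0.5, -0.7], [-0.3, -0.5]]
[556.11709911 176.97830674] [ 0.1  0.9 -0.3  0.7  0.1 -0.9  0.1 -0.7]
[ 5.64491689e+02  1.77659504e+02 -3.36328552e-01] [[-0.7, 1.7], [0.7, 1.7], [-0.8, -2.2], [0.8, -2.2]] [561.53157291 177.67773926 203.69669532]
offs along plate x: wrist 2.8006022071052343 scene -4.881089927075198
```

```bash
python3 - <<'E'
from fit import *
sc=get_image("scene");o=pose(-.336)
import cv2
e=o["ee_pos"];z0=e[2]-24.9
a=cv2.resize(sc["frame"][80:145,180:245,::-1],None,fx=9,fy=9,interpolation=cv2.INTER_CUBIC)
cv2.imwrite("pics/s9.png",a)
def zz(P): return ((proj(sc,P)-[180,80])*9).round(0).tolist()
q=[e[0],e[1],-.336]
print("slab",zz(place(q,np.array([[-48,-4,35],[48,-4,35],[48,-4,-35],[-48,-4,-35.]])+[0,0,z0])))
print("tab",zz(place(q,np.array([[-22,-6,53],[22,-6,53]])+[0,0,z0])))
print("finger tip",zz(place(q,np.array([[-11,-16,0],[11,-16,0],[-11,-16,20],[11,-16,20.]])+[0,0,e[2]])))
E
```

```text
t 13.18 tcp [561.5 177.7 203.5] jaw ang 70.76 want 70.75 toolY [-0.001 -0.003 -1.   ] F [ 1.4  0.7 -2. ] op 0.127
slab [[158.0, 324.0], [486.0, 274.0], [499.0, 465.0], [186.0, 515.0]]
tab [[242.0, 262.0], [394.0, 239.0]]
finger tip [[295.0, 358.0], [370.0, 346.0], [288.0, 300.0], [365.0, 289.0]]
```

View pics/s9.png

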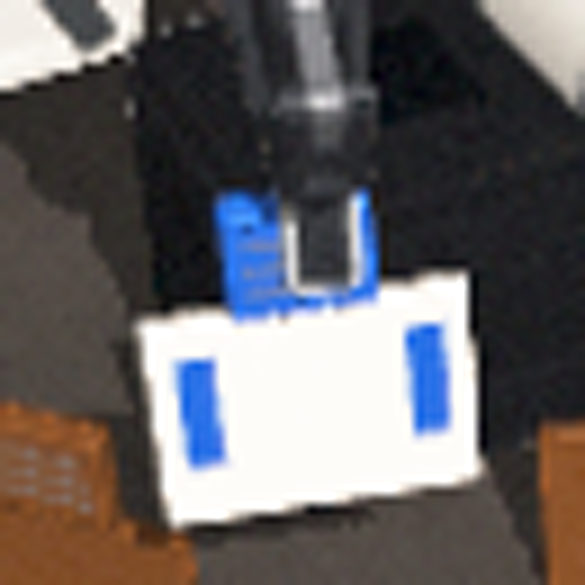

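```bash
python3 - <<'E'
from fit import *
import pickle
o,im=pickle.load(open("w6.pkl","rb"))
p=np.array([[391,277],[420,277],[418,380],[391,380]])/1.5625
L=np.array([[-22,-6,116],[-22,6,116],[22,6,116],[22,-6,116.]])
f=least_squares(lambda q:(wproj(im,o,place(q,L))-p).ravel(),[558,176,-.336],x_scale=[10,10,.1]);print(f.x,f.fun.reshape(-1,2).round(1).tolist())
o=get_obs();im=get_image("wrist");u=np.array([np.cos(-.336),np.sin(-.336)]);n=np.array([-u[1],u[0]])
p=np.array([[378,333],[415,333],[415,456],[378,456]])/1.5625
z=o["ee_pos"][2]+46
L=np.array([[-22,-6,z],[-22,6,z],[22,6,z],[22,-6,z]])
f=least_squares(lambda q:(wproj(im,o,place(q,L))-p).ravel(),[558,176,-.336],x_scale=[10,10,.1]);print(f.x,f.fun.reshape(-1,2).round(1).tolist())
d=f.x[:2]-o["ee_pos"][:2];print("wrist offs",d@u,d@n)
sc=get_image("scene")
p=np.array([[138,325],[468,275],[482,472],[172,525]])/9+[180,80]
zm=o["ee_pos"][2]-6.9
L=np.array([[-48,-4,17],[48,-4,17],[48,-4,-53],[-48,-4,-53.]])+[0,0,zm]
f=least_squares(lambda q:(proj(sc,place(q,L))-p).ravel(),[558,176,-.336],x_scale=[10,10,.1]);print(f.x,f.fun.reshape(-1,2).round(1).tolist())
d=f.x[:2]-o["ee_pos"][:2];print("scene offs",d@u,d@n)
E
```

```text
[ 5.56598804e+02  1.80168895e+02 -3.33592087e-01] [[-1.0, -0.9], [1.0, -0.8], [0.9, 1.1], [-0.8, 1.0]]
[ 5.57413569e+02  1.80129610e+02 -3.36367713e-01] [[-2.3, -2.1], [2.3, -2.1], [0.5, 2.9], [-0.5, 2.9]]
wrist offs -4.705270472256064 0.9772933281288149
[ 5.56213538e+02  1.78569015e+02 -3.27377512e-01] [[0.2, 0.5], [0.0, 0.3], [0.0, -0.3], [-0.3, -0.5]]
scene offs -5.323647921317573 -0.8917011476333253
```

Emit:
move_arm(
  series=[
    {"wx": 0, "wy": 0, "wz": 0, "x": 0, "y": -20, "z": 0, "gripper": 1},
    {"wx": 0, "wy": 0, "wz": -0.6, "x": -1, "y": -40, "z": 0, "gripper": 1},
    {"wx": 0, "wy": 0, "wz": -0.6, "x": -1, "y": -45, "z": 0, "gripper": 1},
    {"wx": 0, "wy": 0, "wz": -0.6, "x": -1, "y": -45, "z": 0, "gripper": 1},
    {"wx": 0, "wy": 0, "wz": -0.6, "x": -1, "y": -45, "z": 0, "gripper": 1},
    {"wx": 0, "wy": 0, "wz": -0.6, "x": -1, "y": -45, "z": 0, "gripper": 1},
    {"wx": 0, "wy": 0, "wz": -0.6, "x": -2, "y": -45, "z": 0, "gripper": 1},
    {"wx": 0, "wy": 0, "wz": -0.6, "x": -2, "y": -45, "z": 0, "gripper": 1},
    {"wx": 0, "wy": 0, "wz": -0.6, "x": -2, "y": -40, "z": 0, "gripper": 1},
    {"wx": 0, "wy": 0, "wz": -0.6, "x": -2, "y": -20, "z": 0, "gripper": 1},
    {"wx": 0, "wy": 0, "wz": 0, "x": 0, "y": 0, "z": 0, "gripper": 1},
  ],
)

```text
t: 14.65
ee_pos: [542.0, -233.3, 200.5]
eef_rot: [-1.547, 0.347, -0.339]
force: [0.2, 0.1, -0.9]
opening: 0.129
```

```bash
python3 - <<'E'
from h import *
o=pose(-.441);print((np.array([536.5,-268.1])-o["ee_pos"][:2]).round(1))
E
```

```text
t 14.65 tcp [ 542.  -233.3  200.5] jaw ang 64.95 want 64.73 toolY [-0.006 -0.003 -1.   ] F [ 0.2  0.1 -0.9] op 0.129
[ -5.5 -34.8]
```

Now over the slot, lower to foot ≈ 15 mm above the deck (TCP z≈150).

Emit:
move_arm(
  series=[
    {"wx": 0, "wy": -0.3, "wz": -0.2, "x": -3, "y": -18, "z": -2, "gripper": 1},
    {"wx": 0, "wy": 0, "wz": 0, "x": -2, "y": -15, "z": -10, "gripper": 1},
    {"wx": 0, "wy": 0, "wz": 0, "x": 0, "y": 0, "z": -18, "gripper": 1},
    {"wx": 0, "wy": 0, "wz": 0, "x": 0, "y": 0, "z": -12, "gripper": 1},
    {"wx": 0, "wy": 0, "wz": 0, "x": 0, "y": 0, "z": 0, "gripper": 1},
  ],
)

```text
t: 15.28
ee_pos: [536.5, -267.1, 155.6]
eef_rot: [-1.545, 0.344, -0.343]
force: [-0.1, 0.0, -0.8]
opening: 0.131
```

```bash
python3 - <<'E'
from h import *
import cv2
o=pose(-.441);print((np.array([536.5,-268.1])-o["ee_pos"][:2]).round(1))
im=get_image("scene");cv2.imwrite("pics/s10.png",cv2.resize(im["frame"][190:300,230:350,::-1],None,fx=5.4,fy=5.4,interpolation=cv2.INTER_CUBIC))
im=get_image("side");cv2.imwrite("pics/sd10.png",cv2.resize(im["frame"][130:230,200:330,::-1],None,fx=5.4,fy=5.4,interpolation=cv2.INTER_CUBIC))
im=get_image("wrist");cv2.imwrite("pics/w10.png",cv2.resize(im["frame"][:,:,::-1],(800,600)))
E
```

```text
t 15.28 tcp [ 536.5 -267.1  155.6] jaw ang 64.91 want 64.73 toolY [-0.001 -0.002 -1.   ] F [-0.1  0.  -0.8] op 0.131
[-0. -1.]
```

View pics/s10.png

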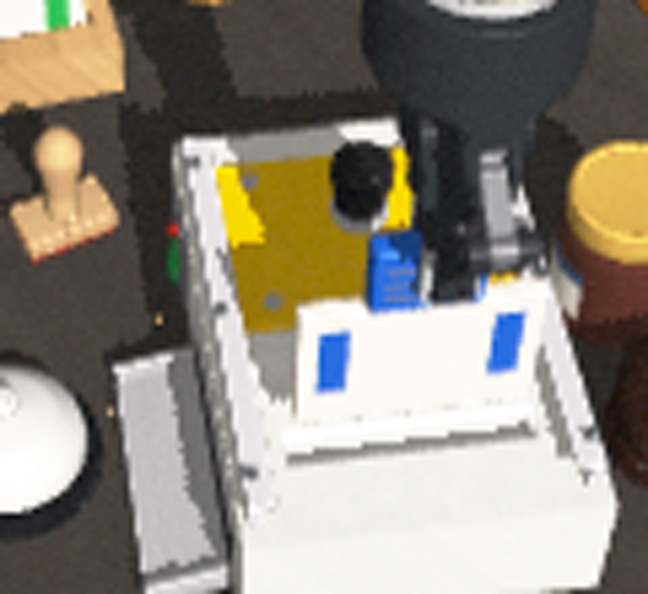

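View pics/w10.png

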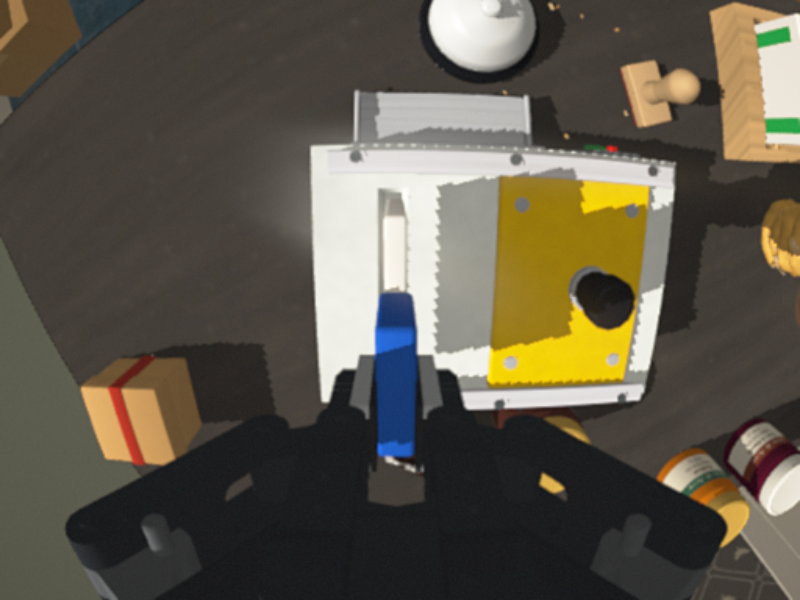

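View pics/sd10.png

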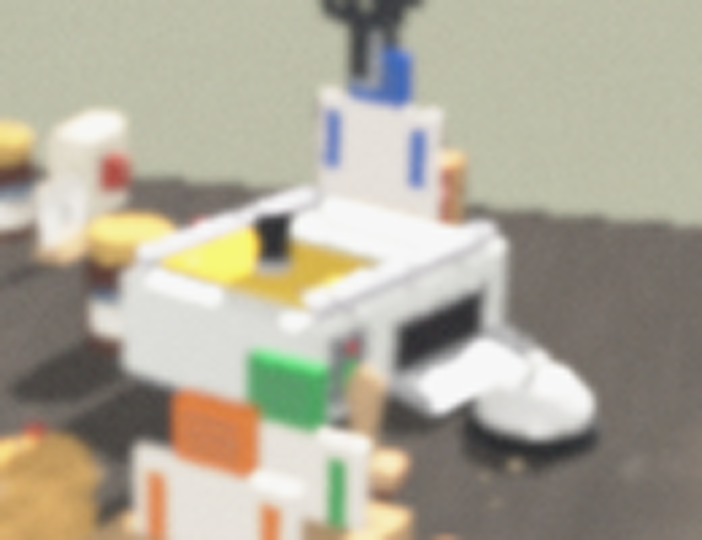

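Emit:
move_arm(
  series=[
    {"wx": 0, "wy": 0, "wz": -0.2, "x": 0, "y": -0.8, "z": -10, "gripper": 1},
    {"wx": 0, "wy": 0, "wz": 0, "x": 0, "y": 0, "z": -8, "gripper": 1},
    {"wx": 0, "wy": 0, "wz": 0, "x": 0, "y": 0, "z": -5, "gripper": 1},
    {"wx": 0, "wy": 0, "wz": 0, "x": 0, "y": 0, "z": -3, "gripper": 1},
  ],
)

```text
t: 15.92
ee_pos: [537.4, -268.2, 130.2]
eef_rot: [-1.547, 0.344, -0.349]
force: [1.1, 0.2, -0.7]
opening: 0.13
```

```bash
python3 - <<'E'
from h import *
o=pose(-.441);print((np.array([536.5,-268.1])-o["ee_pos"][:2]).round(1), o["ft_torque"].round(2))
E
```

```text
t 15.93 tcp [ 537.4 -268.2  130.2] jaw ang 64.72 want 64.73 toolY [ 0.002 -0.004 -1.   ] F [ 1.1  0.2 -0.7] op 0.13
[-0.9  0.1] [ 0.   -0.03 -0.05]
```

Foot is about 5 mm in, no vertical contact. Continue.

Emit:
move_arm(
  series=[
    {"wx": 0, "wy": 0, "wz": 0, "x": -0.3, "y": 0, "z": -5, "gripper": 1},
    {"wx": 0, "wy": 0, "wz": 0, "x": 0, "y": 0, "z": -5, "gripper": 1},
    {"wx": 0, "wy": 0, "wz": 0, "x": 0, "y": 0, "z": -6, "gripper": 1},
  ],
)

```text
t: 16.3
ee_pos: [537.3, -268.4, 113.5]
eef_rot: [-1.547, 0.343, -0.349]
force: [-0.0, 0.6, -0.2]
opening: 0.124
```

```bash
python3 - <<'E'
from h import *
o=pose(-.441);print((np.array([536.5,-268.1])-o["ee_pos"][:2]).round(1), o["ft_torque"].round(2))
E
```

```text
t 16.3 tcp [ 537.3 -268.4  113.5] jaw ang 64.72 want 64.73 toolY [ 0.003 -0.005 -1.   ] F [-0.   0.6 -0.2] op 0.124
[-0.8  0.3] [ 0.04 -0.05  0.07]
```

Emit:
move_arm(
  series=[
    {"wx": 0, "wy": 0, "wz": 0, "x": 0, "y": 0, "z": -7, "gripper": 1},
    {"wx": 0, "wy": 0, "wz": 0, "x": 0, "y": 0, "z": -7, "gripper": 1},
    {"wx": 0, "wy": 0, "wz": 0, "x": 0, "y": 0, "z": -6, "gripper": 1},
    {"wx": 0, "wy": 0, "wz": 0, "x": 0, "y": 0, "z": -3, "gripper": 1},
  ],
)

```text
t: 16.8
ee_pos: [537.1, -268.2, 88.3]
eef_rot: [-1.547, 0.344, -0.349]
force: [-0.1, 1.0, -0.7]
opening: 0.125
```

```bash
python3 - <<'E'
from h import *
o=pose(-.441);print((np.array([536.5,-268.1])-o["ee_pos"][:2]).round(1), o["ft_torque"].round(2))
E
```

```text
t 16.8 tcp [ 537.1 -268.2   88.3] jaw ang 64.72 want 64.73 toolY [ 0.002 -0.004 -1.   ] F [-0.1  1.  -0.7] op 0.125
[-0.6  0.1] [ 0.01  0.   -0.01]
```

Emit:
move_arm(
  series=[
    {"wx": 0, "wy": 0, "wz": 0, "x": 0, "y": 0, "z": -2, "gripper": 1},
    {"wx": 0, "wy": 0, "wz": 0, "x": 0, "y": 0, "z": -2, "gripper": 1},
    {"wx": 0, "wy": 0, "wz": 0, "x": 0, "y": 0, "z": -1, "gripper": 1},
  ],
)

```text
t: 17.18
ee_pos: [537.3, -268.4, 84.9]
eef_rot: [-1.548, 0.343, -0.349]
force: [-4.5, 2.1, 8.4]
opening: 0.129
```

Emit:
move_arm(
  series=[
    {"wx": 0, "wy": 0, "wz": 0, "x": 0, "y": 0, "z": -1, "gripper": 1},
    {"wx": 0, "wy": 0, "wz": 0, "x": 0, "y": 0, "z": 0, "gripper": 1},
  ],
)

```text
t: 17.42
ee_pos: [537.4, -268.5, 85.2]
eef_rot: [-1.548, 0.342, -0.35]
force: [-0.2, 0.0, -1.7]
opening: 0.129
```

```bash
python3 - <<'E'
from h import *
import cv2
o=pose(-.441)
im=get_image("scene");cv2.imwrite("pics/s11.png",cv2.resize(im["frame"][190:300,230:350,::-1],None,fx=5.4,fy=5.4,interpolation=cv2.INTER_CUBIC))
E
```

```text
t 17.43 tcp [ 537.4 -268.5   85.2] jaw ang 64.74 want 64.73 toolY [ 0.004 -0.006 -1.   ] F [-0.2  0.  -1.7] op 0.129
```

View pics/s11.png

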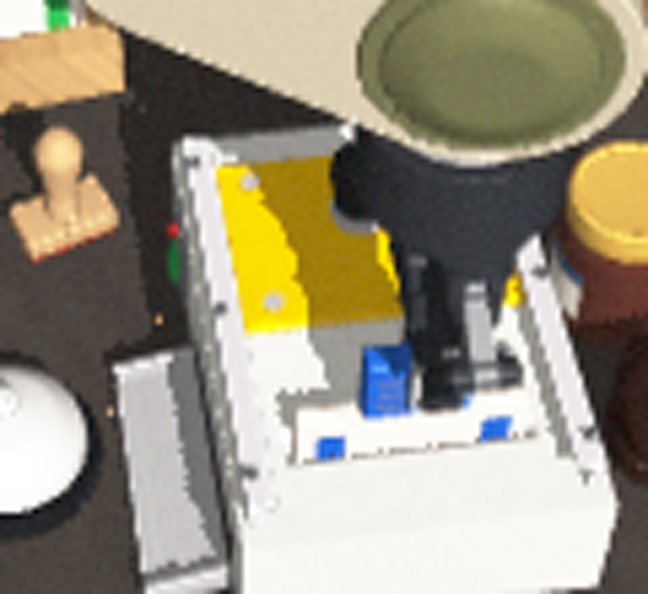

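Emit:
move_arm(
  series=[
    {"wx": 0, "wy": 0, "wz": 0, "x": 0, "y": 0, "z": -2.5, "gripper": 1},
  ],
)

```text
t: 17.6
ee_pos: [537.9, -268.8, 84.8]
eef_rot: [-1.549, 0.341, -0.351]
force: [-9.6, 5.2, 28.0]
opening: 0.127
```

Emit:
move_arm(
  series=[
    {"wx": 0, "wy": 0, "wz": 0, "x": 0, "y": 0, "z": 0, "gripper": 0},
    {"wx": 0, "wy": 0, "wz": 0, "x": 0, "y": 0, "z": 0, "gripper": 0},
    {"wx": 0, "wy": 0, "wz": 0, "x": 0, "y": 0, "z": 0, "gripper": 0},
    {"wx": 0, "wy": 0, "wz": 0, "x": 0, "y": 0, "z": 15, "gripper": 0},
    {"wx": 0, "wy": 0, "wz": 0, "x": 0, "y": 0, "z": 25, "gripper": 0},
    {"wx": 0, "wy": 0, "wz": 0, "x": 0, "y": 0, "z": 30, "gripper": 0},
    {"wx": 0, "wy": 0, "wz": 0, "x": 8, "y": 0, "z": 30, "gripper": 0},
    {"wx": 0, "wy": 0, "wz": 0, "x": 25, "y": -12, "z": 20, "gripper": 0},
    {"wx": 0, "wy": 0, "wz": 0, "x": 0, "y": 0, "z": 0, "gripper": 0},
  ],
)

```text
t: 18.73
ee_pos: [571.7, -281.2, 214.0]
eef_rot: [-1.551, 0.338, -0.355]
force: [-0.3, -0.4, -0.6]
opening: 0.5
```

```bash
python3 - <<'E'
from h import *
import cv2,pickle
o=pose(-.441)
im=get_image("scene");cv2.imwrite("pics/s12.png",cv2.resize(im["frame"][190:300,230:350,::-1],None,fx=5.4,fy=5.4,interpolation=cv2.INTER_CUBIC))
cv2.imwrite("pics/s12f.png",im["frame"][:,:,::-1])
im=get_image("wrist");cv2.imwrite("pics/w12.png",cv2.resize(im["frame"][:,:,::-1],(800,600)));pickle.dump((o,im),open("w12.pkl","wb"))
E
```

```text
t 18.73 tcp [ 571.7 -281.2  214. ] jaw ang 64.73 want 64.73 toolY [ 0.009 -0.01  -1.   ] F [-0.3 -0.4 -0.6] op 0.5
```

View pics/s12.png

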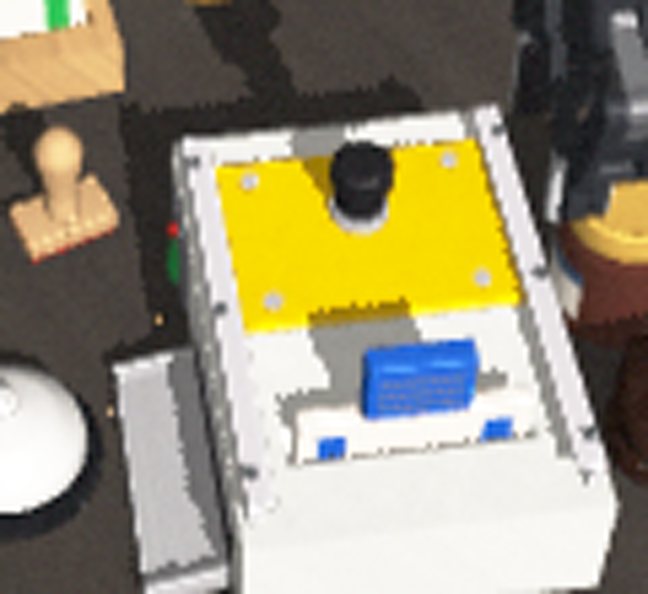

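View pics/w12.png

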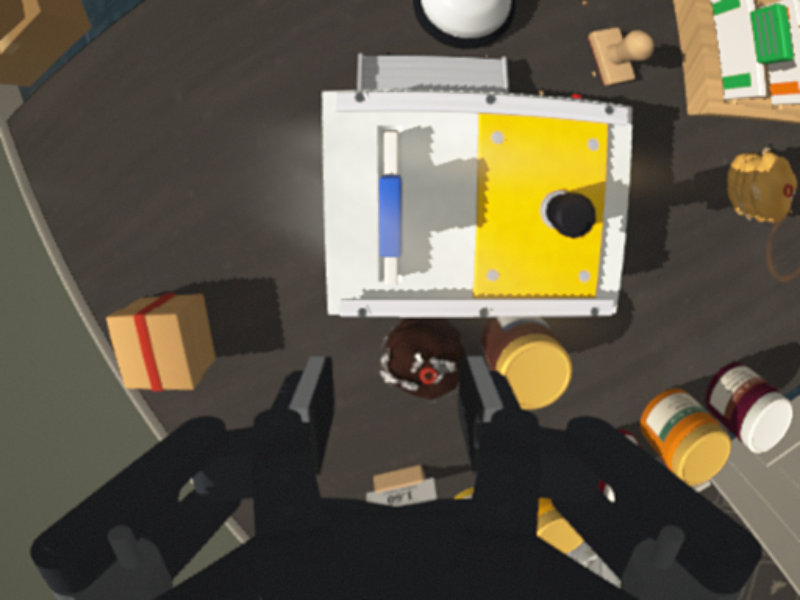

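View pics/s12f.png

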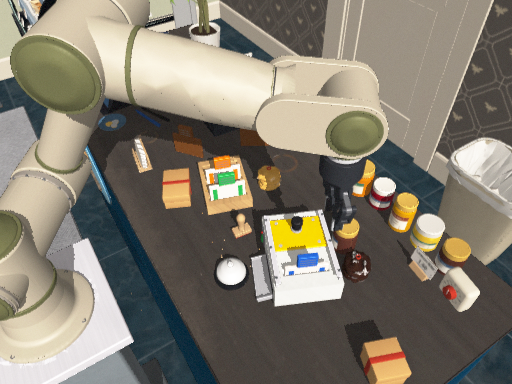

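```bash
python3 -c "
from bench import sign_off,get_obs
print(get_obs()['force'].round(1),sign_off())"
```

```text
the job is handed in; nothing more can be done
[-0.4  0.5  0.1] None
```

The slicer is ready, and I handed the job in at about 18.8 s of the 56 s allowed. `sign_off()` gives no verdict, so the results below are from my own measurements and pictures.

- **Guard:** I pulled the plunger knob up about 11 mm against roughly 8 N of spring. I slid the guard until it met the end stop, about 75 mm of travel, then lowered the plunger and let go. In the last pictures the guard is open and the knob sits at its original height above the guard, so the pin appears to be in the second hole.
- **Blue plate:** I took it from the rack and lowered it upright into the slot without touching the sides. It met the slot floor at the expected height (tool at 84.9 mm), and I pressed it with about 28 N before letting go. The last wrist and scene pictures show it upright and centred in the slot, with the gripper clear of everything.
- **Everything else:** The orange and green plates are still in the rack. The other things on the counter look unmoved.

Three checks disagreed along the way:
- **Guard edge:** I measured it about 57 mm from the slot's centre line, while the description says 45 mm. The travel and the stop contact still matched fully open.
- **Plate grip point:** I first misread how high the grip tab sits, which put the wrist and scene cameras about 8 mm apart on where I held the plate. With the height corrected they agreed to within 2 mm.
- **Force reading:** One reading, taken while holding the plate on the slot floor, showed no upward force. That is why I pressed once more before letting go.

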